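# Wedge a sheet tray tight in a weld fixture

### The job

Clamp the thin sheet-metal tray in the weld fixture: stand the aluminium wedge, thin end first, just inside the mouth of the slot between the tray and the slant-faced dog and let go of it, then do all the driving with the hammer. Tap it in with light taps, drawing the hammer clear in between, until the tray is square and tight against the long fence and a last firm tap moves the wedge no farther; never hit hard, since a heavy blow dents the tray. Finish by laying the hammer back flat on the bench, clear of the fixture, and leave everything else where it lies.

Things in the scene. Friction and masses are not known exactly. Their poses are not given: they have to be found in the camera images.
- fixture: Weld fixture fixed on the bench: steel base plate 200 (x) x 240 (y) x 10 mm thick, origin at the centre of its underside. On it stand a long angle-iron fence (face at x = +70 mm, 40 mm tall, y from -40 to +110 mm) and an end stop (face at y = +105 mm, 25 mm tall, x -5 to +65 mm). The wedge is driven along the fixture's +y.
- slot_mouth (a point): Middle of the slot's mouth at plate height, axes as the fixture's (at its x -40, y +15 mm). The slot runs 50 mm to +y between dog (at -x) and tray (+x), open above. With the tray home the mouth is 19.2 to 23.3 mm wide, as the dog was bolted; before that 1.5 to 3.5 mm less. Before the mouth (to 135 mm at -y) the plate is flat and free.
- dog: Dark steel block bolted on the base plate, 28 mm high, 50 mm long in y, reaching 50 mm to -x. Origin: at plate height, the edge of its slanting face at the slot's mouth; axes as the fixture's. From there the face slants 1 in 6 towards the tray (8 mm over its 50 mm).
- tray: Loose open tray of folded sheet, 100 (x) x 130 (y) x 30 mm high, 0.3 to 0.65 kg, on the base plate, easily dented. Origin: centre of its underside; axes as the fixture's within 0.02 rad. It starts 1.5 to 3.5 mm off the fence; home is with its +x side flat on the fence (origin at fixture x = +20 mm). The wedge's straight face slides along its -x wall.
- wedge: Loose aluminium wedge, 0.19 kg, 130 long, 30 mm high; x points to the thin end. Parallel head 34 long, 26 mm thick, then a taper of 1 in 6 to 10 mm over 96 mm. Origin: underside, middle of the head (17 mm from the butt, 113 mm from the nose). The -y face (y = -13 mm) is straight all along and goes against the tray, the tapered +y face against the dog.
- wedge_nose (a point): Middle of the wedge's thin end face, 10 wide x 30 mm high, 15 mm above its underside; axes as the wedge's. Home is somewhere 55 to 80 mm past the mouth, where the tray meets the fence and the wedge sticks: feel for it.
- wedge_butt (a point): Middle of the wedge's thick end face, 26 wide x 30 mm high, which the hammer strikes; 15 mm above its underside, axes as the wedge's. Sliding takes a few newtons; once the tray meets the fence the wedge creeps on less with each tap: taps of 14 to 25 N seat it, over 45 N dents the tray.
- hammer: Soft-faced hammer, 0.42 kg, lying on its side. Origin: under the middle of the head. x points from handle to head; the head lies along y, 90 mm over its two flat round faces (31 mm across; either will do), middle block 34 (x) x 40 (y) x 32 mm high. Wooden handle to x = -247 mm, 22 mm wide (y) for 100 mm, then 26 to 30. All centred 16 mm above the underside.
- hammer_grip (a point): Best place to take the handle: 42 mm behind the head's axis; handle 22 mm wide in y and 26 high here, 16 mm above the underside; axes as the hammer's.
- hammer_head (a point): Centre of the hammer's head, 16 mm above its underside, 45 mm from either face; axes as the hammer's.
- packing_bar: Bystander: plain parallel aluminium bar 130 x 26 x 30 mm, no taper, lying near the wedge (the two may have swapped places). Origin: underside, 17 mm from one end; x along it.
- pliers: Bystander: pliers with yellow handles, 195 mm long, lying flat. Origin at the pivot.
- magnet_square: Bystander: grey triangular welding magnet, 90 x 90 x 18 mm, lying flat. Origin: underside near its right-angled corner.
- spray_can: Bystander: upright grey spray can, 66 mm across, 165 mm tall. Origin: centre of its underside.
Not all that is in view belongs to the job. Of the things that look like the tray, the smaller one is meant. Leave any brown look-alike of the wedge alone.

How it is judged:
On the way, in this order (a step that is already met when the one before it is completed fails the run):
1. the wedge stands in the mouth of the slot, thin end first (5 to 40 mm in), let go (x of wedge_nose in the frame of fixture between -0.05 and -0.022 m and angle between the x axis of wedge and the y axis of fixture, either way round below 0.25 rad and z of wedge_nose in the frame of fixture below 0.03 m and y of wedge_nose in the frame of fixture between 0.02 and 0.055 m and y of wedge_butt in the frame of fixture below -0.03 m and contact force between the fingers and wedge below 0.1 N and linear speed of wedge below 0.02 m/s), for 0.2 s.
2. the hammer strikes the wedge (contact force between hammer and wedge above 2 N).
3. the hammer is drawn clear of the wedge again (contact force between hammer and wedge below 0.05 N and horizontal distance between hammer_head and wedge_butt above 0.048 m), for 0.1 s.
4. with the tray home against the fence and the wedge tight, a further tap (over 5 N) hardly moves it (under 15 mm/s) (x of tray in the frame of fixture above 0.0188 m and angle between the x axis of tray and the x axis of fixture, either way round below 0.012 rad and contact force between hammer and wedge above 5 N and contact force between wedge and tray above 10 N and linear speed of wedge below 0.015 m/s).
At the end, for the whole second after the job is handed in: Tray within 1.2 mm and 0.012 rad of the fence; wedge stuck in the slot thin end first, gripping tray and dog with over 10 N each by itself; hammer lying flat on the bench, still, touching neither fixture nor wedge (x of tray in the frame of fixture above 0.0188 m and angle between the x axis of tray and the x axis of fixture, either way round below 0.012 rad and x of wedge_nose in the frame of fixture between -0.05 and -0.022 m and angle between the x axis of wedge and the y axis of fixture, either way round below 0.25 rad and z of wedge_nose in the frame of fixture below 0.03 m and y of wedge_nose in the frame of fixture above 0.06 m and y of wedge_butt in the frame of fixture below -0.02 m and contact force between wedge and tray above 10 N and contact force between wedge and dog above 10 N and linear speed of wedge below 0.005 m/s and height (world z) of hammer_head between 0.01 and 0.021 m and angle between hammer's own x axis and vertical between 1.47 and 1.67 rad and contact force between hammer and fixture below 0.05 N and contact force between hammer and wedge below 0.05 N and linear speed of hammer below 0.01 m/s).
It fails at once if hammer hits or presses the wedge with more than 45 N (contact force between hammer and wedge above 45 N).
It fails at once if the wedge is driven by hand: fingers press it (over 2 N) more than 45 mm into the slot (y of wedge_nose in the frame of fixture above 0.06 m and contact force between the fingers and wedge above 2 N and x of wedge_nose in the frame of fixture between -0.05 and -0.022 m and angle between the x axis of wedge and the y axis of fixture, either way round below 0.25 rad and z of wedge_nose in the frame of fixture below 0.03 m).
It fails at once if the tray is dented: pressed by fingers or hammer with over 25 N (contact force between any of the fingers, hammer and tray above 25 N).
It fails at once if a bystander (packing bar, pliers, magnet square, can) is shifted by more than 15 mm (distance of any of packing_bar, pliers, magnet_square, spray_can from where it was at the start of the episode above 0.015 m).
It also fails if it takes over 72 s, if anything falls off the work surface, if the arm or the gripper's body presses on something with over 40 N, if the wrist force passes 120 N, or if a joint passes its speed limit or range.

### The arm

A 6-joint arm with a two-finger parallel gripper is mounted at the origin on the work surface. World frame = base frame: x ahead of the robot, y to its left, z up, the work surface at z = 0. Lengths are in m, angles in rad, forces in N, time in s.
With the tool pointing down it reaches from about 0.35 to 0.875 m from the base axis. Payload 4.2 kg.
Tool frame: the origin (TCP) lies midway between the tips of the shut fingers; the grasp point (between the pads) lies 19 mm behind it; z points along the fingers, y is the line along which they close (so a half turn about z gives the same grasp; the last joint's range is limited). The gripper opens to 87 mm and grips with 3 to 60 N. Pads are 19 mm wide; open, the fingers measure 117 mm over their backs; the gripper's body (75 mm by 190 mm) begins 51 mm behind the grasp point.
Start: joints at [1.472, 0.385, 0.008, 0, -1.194, -0.259], TCP at [0.219, 0.585, 0.198] pointing down, gripper open.
Joint ranges: [-3.14, 3.14], [-1.21, 2.06], [-1.07, 1.41], [-3.16, 2.05], [-2.99, -0.16], [-3.1, 3.1]. Speed limits (rad/s): [2.79, 2.79, 3.14, 3.14, 3.14, 3.14].

### API

Orientations are given as a rotation vector (axis times angle).
In Python, from cell import get_obs, grab_frame, job_done, cut_out, tip_of gives the robot as it stands.
- The arm moves only by the tool arm_command, never from a script. Its argument "steps" is text: rows parted by semicolons, each of 4 numbers parted by spaces: the shift along the world's x, y, z in m, then the turn about the world's z in rad. In form: x y z turn; .... A call has 1 to 20 rows; each row is the pose to reach, as a shift and turn from the pose commanded when the call began; what a row does not reach only later rows make up. A row lasts 1/12 s, in which the tool goes at most 41.7 mm and 7.16 degrees, less where a joint would pass 70% of its speed; a pose out of reach is approached as far as the arm can. A call with a gripper value outside its range is refused whole. "fingers" is the finger opening in m, from 0 to 0.087, set as the call begins (left out, the last holds). The fingers move at their own pace and stop on an object; the grip force is fixed at half the most. Time passes only in rows, so rows that repeat a pose let the fingers close. It gives the time, the measured TCP pose, the force, the opening and the grip force at its end, in the units of the state.
- get_obs(): the state, without advancing time (a new reading comes with each control period).
- grab_frame(name): name is "scene" or "top" or "wrist"; returns a dict with "pixels" (480x640x3 uint8, red, green, blue), "z_map" (480x640 float32, m along the optical axis (not along the pixel's ray), 0 where there is no reading), "fovy" (degrees; the focal length in pixels is half the picture's height over the tangent of half this angle, whatever the lens; pixels are square), "cx", "cy" (the principal point, pixels), "world_to_cam" (4x4, takes a point from world to camera coordinates). Camera axes: x right, y up, looking along -z (the intrinsics and any distortion apply to the point x, -y, -z); pixel columns grow to the right and rows downward; lengths in m; the calibration is good to about 2 mm. A picture is of the moment at which its call begins.
- job_done(): hands the job in; it is judged then, once.
Trained networks look in a picture, given as the dict that the camera call returned (one of the last four; its "shot" number tells which), for a name from the list of things; names that differ only in an ending like _2 or _b are one class to them, and where a whole thing is asked for, a point or a joint stands for the part that bears it (a point fixed in the world has none). Each returns a list of dicts, best first, with "confidence" (0 to 1); they miss things now and then, are a little off and sometimes report something else, mostly with a low value. They report only what shows in the picture. A call takes as long as a camera call. They do not tell look-alikes from the thing itself.
- cut_out(label, picture): "mask" (480x640 bool, what is visible of it).
- tip_of(label, picture): "point" ([x, y, z] in m, in world coordinates, good to about 4 mm: a listed point, or the origin of a listed thing).
The state is a dict: "t": time; "q": joint angles; "joint_velocities": joint speeds; "effort": joint torques, N m; "tool_pos": TCP position; "orientation": TCP orientation; "contact_force": force on the tool from outside, world axes, zero at the start; "wrist_torque": the same for the moment, N m; "opening": finger opening in m; "finger_force": force on a finger pad.
Only numpy, scipy, OpenCV 4.12 (cv2) and the standard library are available. Lean on these libraries where they do the work, as an engineer would, in place of code of your own. Each camera call takes 0.05 s, during which the arm holds its last target. There are 200 camera calls.

## Working session

There is one attempt and no reset: what is moved stays moved. The work goes in short steps, Python scripts to look and compute and a tool call to move; the robot and the scene stay as the last step left them, time stands still between calls to the robot, and variables do not carry over. Pictures are saved under pics/ and viewed, at most 10 in all, crops included, and the job is handed in when it is done.

Besides the shell and the picture viewer there is one more tool, called after "Request:" as a command line: name --argument value ..., lists and objects as JSON in quotes. arm_command: Moves the arm, as the interface text tells. Its arguments: {"type":"object","properties":{"steps":{"type":"string"},"fingers":{"type":"number"}},"required":["steps"]}

```bash
ls; mkdir -p pics; cat > h.py <<'E'
import numpy as np, cv2
from cell import get_obs, grab_frame, job_done, cut_out, tip_of
def K(f):
    return 240/np.tan(np.radians(f["fovy"])/2)
def world(f,u,v,z=None):
    F=K(f); d=f["z_map"][int(v),int(u)] if z is None else z
    p=np.array([(u-f["cx"])/F*d,-(v-f["cy"])/F*d,-d,1])
    return (np.linalg.inv(f["world_to_cam"])@p)[:3]
def cloud(f):
    F=K(f); v,u=np.mgrid[:480,:640]; d=f["z_map"]
    P=np.stack([(u-f["cx"])/F*d,-(v-f["cy"])/F*d,-d,np.ones_like(d)],-1)
    return (P@np.linalg.inv(f["world_to_cam"]).T)[...,:3]
def save(f,n): cv2.imwrite(n,f["pixels"][...,::-1])
E
python3 - <<'E'
from h import *
for n in ["top","scene"]:
    f=grab_frame(n); save(f,f"pics/{n}0.png"); print(n,{k:f[k] for k in f if k not in("pixels","z_map","world_to_cam")})
    for l in ["fixture","slot_mouth","dog","tray","wedge","wedge_nose","wedge_butt","hammer","hammer_grip","hammer_head","packing_bar","pliers","magnet_square","spray_can"]:
        print(l,[(np.round(r["point"],3).tolist(),round(r["confidence"],2)) for r in tip_of(l,f)[:3]])
E
```

```text
pics
top {'fovy': 50.34686258722269, 'cx': 324.13523066952064, 'cy': 240.8816558687617, 'shot': 1}
fixture [([0.595, 0.158, -0.0], 0.73)]
slot_mouth [([0.555, 0.169, 0.01], 0.84)]
dog [([0.542, 0.164, 0.013], 0.83)]
tray [([0.29, 0.218, 0.002], 0.9), ([0.783, -0.069, -0.002], 0.28)]
wedge [([0.428, -0.357, -0.004], 0.61), ([0.336, -0.512, -0.003], 0.58)]
wedge_nose [([0.366, -0.402, 0.017], 0.91), ([0.45, -0.244, 0.016], 0.85), ([0.596, -0.066, 0.013], 0.23)]
wedge_butt [([0.332, -0.526, 0.018], 0.88), ([0.426, -0.367, 0.013], 0.87)]
hammer [([0.603, -0.07, 0.002], 0.8), ([0.425, -0.372, 0.015], 0.56), ([0.609, 0.192, 0.016], 0.42)]
hammer_grip [([0.557, -0.073, 0.014], 0.83), ([0.782, -0.069, -0.0], 0.18)]
hammer_head [([0.602, -0.07, 0.015], 0.94)]
packing_bar [([0.601, -0.322, -0.0], 0.63)]
pliers [([0.784, -0.073, 0.003], 0.91), ([0.554, 0.167, 0.011], 0.44)]
magnet_square [([0.369, 0.384, 0.003], 0.91)]
spray_can [([0.66, 0.454, 0.005], 0.95)]
scene {'fovy': 52.980504199947134, 'cx': 318.3665176774503, 'cy': 239.5957895534638, 'shot': 2}
fixture []
slot_mouth [([0.553, 0.171, 0.01], 0.75), ([0.557, -0.075, 0.012], 0.41)]
dog [([0.545, 0.167, 0.011], 0.84)]
tray [([0.608, 0.192, 0.007], 0.78), ([0.291, 0.221, -0.001], 0.71)]
wedge [([0.421, -0.352, -0.003], 0.89), ([0.336, -0.51, 0.0], 0.62)]
wedge_nose [([0.454, -0.242, 0.016], 0.57), ([0.361, -0.403, 0.012], 0.52)]
wedge_butt [([0.428, -0.373, 0.014], 0.65)]
hammer [([0.598, -0.066, -0.002], 0.57)]
hammer_grip [([0.558, -0.077, 0.014], 0.81)]
hammer_head [([0.599, -0.072, 0.016], 0.66)]
packing_bar [([0.601, -0.321, 0.003], 0.63)]
pliers [([0.782, -0.072, 0.002], 0.8)]
magnet_square [([0.373, 0.385, 0.0], 0.86)]
spray_can [([0.662, 0.451, -0.005], 0.86), ([0.426, -0.354, -0.001], 0.55)]
```

View pics/top0.png

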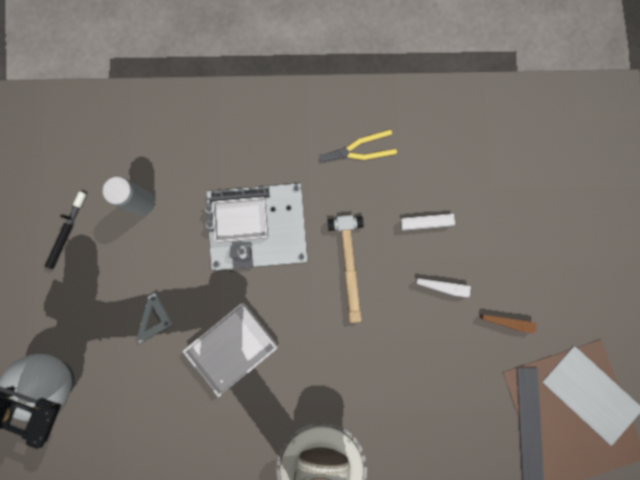

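View pics/scene0.png

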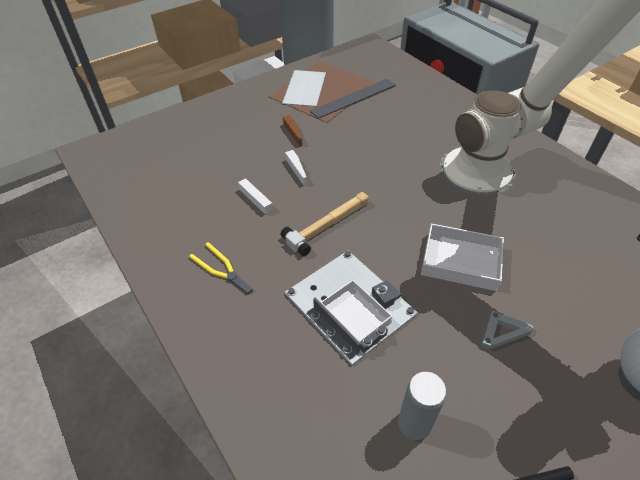

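The top view shows the wedge candidates: aluminium tapered at (443,287), thin end to the left; parallel bar at (428,222), the packing bar; brown look-alike at (508,322). The small tray is in the fixture at (241,218), and the big look-alike tray is at (230,350). The hammer head is at (346,222) and the dog at (242,253). The tapered aluminium piece at (443,287) is my choice. I'll check it in the close crop along with the fixture.

```bash
python3 - <<'E'
from h import *
from scipy.spatial.transform import Rotation as R
o=get_obs(); print(o["t"],np.round(o["tool_pos"],4),np.round(R.from_rotvec(o["orientation"]).as_matrix(),3),o["opening"])
f=grab_frame("wrist"); c=np.linalg.inv(f["world_to_cam"]); print(np.round(c,3),f["fovy"])
E
```

```text
1.5 [0.2188 0.5854 0.198 ] [[ 0.937 -0.35  -0.   ]
 [-0.35  -0.937  0.   ]
 [-0.     0.    -1.   ]] 0.08695911470285408
[[-0.349  0.896  0.275  0.294]
 [-0.937 -0.334 -0.102  0.556]
 [ 0.    -0.293  0.956  0.385]
 [ 0.     0.     0.     1.   ]] 65.2481214338807
```

Request:
arm_command --steps "0.1 -0.1 0.06 0;0.15 -0.15 0.1 0;0.2 -0.25 0.14 0;0.25 -0.35 0.16 0;0.28 -0.38 0.18 0;0.29 -0.4 0.18 0;0.3 -0.42 0.18 0;0.3 -0.42 0.18 0;0.3 -0.42 0.18 0;0.3 -0.42 0.18 0;0.3 -0.42 0.18 0;0.3 -0.42 0.18 0;0.3 -0.42 0.18 0;0.3 -0.42 0.18 0;0.3 -0.42 0.18 0;0.3 -0.42 0.18 0;0.3 -0.42 0.18 0"

```text
t: 2.97
tool_pos: [0.5181, 0.1662, 0.3772]
orientation: [3.091, -0.557, -0.002]
contact_force: [1.2, -0.4, -0.5]
opening: 0.0869
finger_force: 0.0
```

```bash
python3 - <<'E'
from h import *
f=grab_frame("wrist"); save(f,"pics/w1.png"); np.savez("w1.npz",**f)
for l in ["fixture","slot_mouth","dog","tray"]:
    print(l,[(np.round(r["point"],4).tolist(),round(r["confidence"],2)) for r in tip_of(l,f)[:2]])
E
```

```text
fixture []
slot_mouth [([0.5536, 0.1692, 0.0115], 0.73)]
dog [([0.5456, 0.1651, 0.0114], 0.85), ([0.6004, -0.0653, 0.0201], 0.53)]
tray [([0.6111, 0.1956, 0.0133], 0.91), ([0.2906, 0.2184, 0.0052], 0.79)]
```

View pics/w1.png

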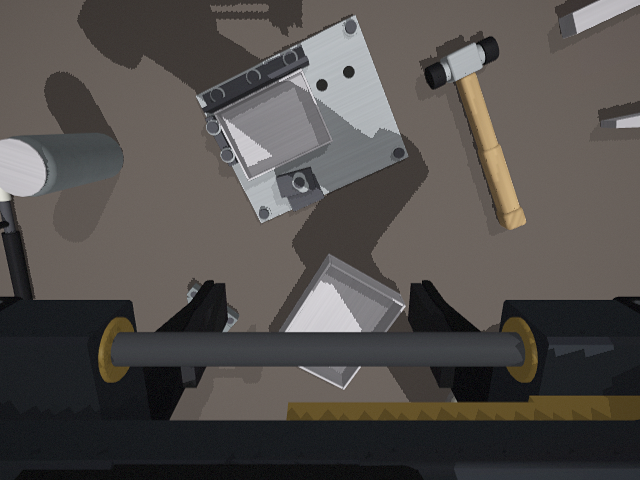

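The wrist view shows the small tray in the fixture at (275,125), the dog at (298,185), the slot between them with its mouth on the right side at (325,165), and the plate corners at (357,14), (408,157) and (262,222). The hammer head is at (462,62).

```bash
python3 - <<'E'
from h import *
f=dict(np.load("w1.npz")); C=cloud(f)
m=(C[...,2]>0.005)&(C[...,2]<0.06)&(abs(C[...,0]-0.595)<0.13)&(abs(C[...,1]-0.158)<0.15)
m&=f["z_map"]>0
m=cv2.morphologyEx(m.astype(np.uint8),cv2.MORPH_OPEN,np.ones((3,3)))
n,l,s,c=cv2.connectedComponentsWithStats(m); k=1+np.argmax(s[1:,4]); P=C[l==k]
pl=P[(P[:,2]<0.015)]; print("platez",np.median(pl[:,2]),len(pl))
r=cv2.minAreaRect(P[:,:2].astype(np.float32)*1000); print(r)
r=cv2.minAreaRect(pl[:,:2].astype(np.float32)*1000); print("plate only",r)
# fixture edges: robust line fit for -x edge, -y edge, +x edge
for ang in [0]:
    pass
t=P[(P[:,2]>0.034)&(P[:,2]<0.0425)]; print("tray/dog rim",len(t), t.min(0),t.max(0))
im=np.full((300,300),0,np.uint8)
# ortho raster 1mm of height
H=np.zeros((280,260)); 
for p in P:
    i=int((p[0]-0.47)*1000);j=int((p[1]-0.02)*1000)
    if 0<=i<260 and 0<=j<280: H[j,i]=max(H[j,i],p[2])
v=np.clip(H/0.055*255,0,255).astype(np.uint8)
cv2.imwrite("pics/h1.png",cv2.resize(cv2.applyColorMap(v,cv2.COLORMAP_JET),None,fx=2.1,fy=2.1,interpolation=0)[::-1,:])
E
```

```text
platez 0.010879538759033303 19446
((595.0233154296875, 155.88894653320312), (202.28050231933594, 241.13499450683594), 4.075033664703369)
plate only ((596.0164794921875, 155.5530548095703), (200.43246459960938, 240.4004669189453), 4.105342388153076)
tray/dog rim 2071 [0.51262857 0.1215921  0.03401039] [0.66868924 0.27949695 0.04249622]
```

View pics/h1.png

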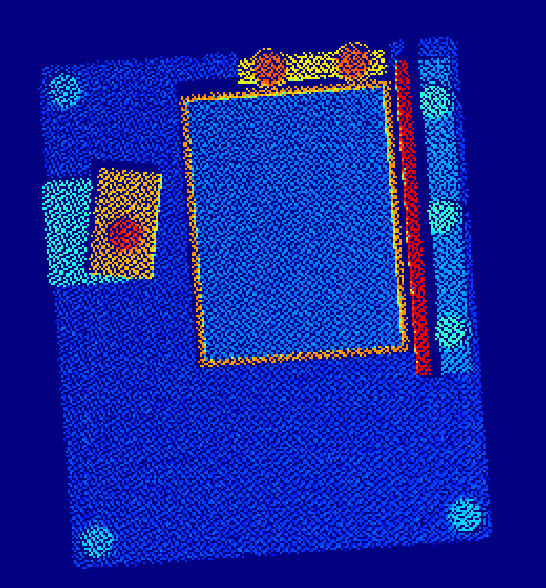

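```bash
python3 - <<'E'
from h import *
o=get_obs(); print(np.round(o["q"],3))
f=dict(np.load("w1.npz")); C=cloud(f).reshape(-1,3)
a=np.radians(4.09); c=np.array([.5955,.1557]); Rm=np.array([[np.cos(a),np.sin(a)],[-np.sin(a),np.cos(a)]])
Q=np.c_[(C[:,:2]-c)@Rm.T,C[:,2]]*1000
w=(f["z_map"].ravel()>0)
t=Q[w&(Q[:,2]>36)&(Q[:,2]<44)&(Q[:,0]>-60)&(Q[:,0]<80)&(abs(Q[:,1])<130)]
for y in range(-30,105,9):
    s=t[(t[:,1]>=y)&(t[:,1]<y+9)]
    L=s[(s[:,0]<0)&(s[:,0]>-38)][:,0]; D=s[s[:,0]<-36][:,0]; Rr=s[(s[:,0]>55)&(s[:,0]<69)][:,0]
    q=lambda v,p: np.round(np.percentile(v,p),1) if len(v)>3 else None
    print(y+4.5,"dog edge",q(D,[95,100]),"tray L",q(L,[0,5,50]),"tray R",q(Rr,[50,95,100]))
fz=Q[w&(Q[:,2]>46)&(Q[:,2]<53)&(Q[:,0]>60)&(Q[:,0]<80)&(abs(Q[:,1]-35)<65)]
print("fence",np.percentile(fz[:,0],[0,2,50,98]))
s=t[(t[:,0]>-20)&(t[:,0]<55)&(t[:,1]<-10)];print("tray -y edge",np.percentile(s[:,1],[1,50,99]))
E
```

```text
[ 0.608  0.176  0.157 -0.    -1.552  0.606]
-25.5 dog edge None tray L [-32.4 -31.8 -18.1] tray R [62.9 66.6 67. ]
-16.5 dog edge None tray L [-32.3 -32.3 -31. ] tray R [65.5 67.  67. ]
-7.5 dog edge None tray L [-32.6 -32.5 -31.2] tray R [65.6 67.  67. ]
1.5 dog edge None tray L [-32.6 -32.2 -30.9] tray R [65.6 66.8 66.8]
10.5 dog edge None tray L [-32.4 -32.4 -31. ] tray R [65.3 67.  67.1]
19.5 dog edge [-52.2 -51.5] tray L [-32.6 -32.6 -31.3] tray R [65.5 67.  67. ]
28.5 dog edge [-50.8 -49.8] tray L [-32.7 -32.4 -31. ] tray R [65.6 66.9 66.9]
37.5 dog edge [-49.1 -48.5] tray L [-32.5 -32.5 -31.2] tray R [65.2 66.9 66.9]
46.5 dog edge [-47.9 -46.9] tray L [-32.6 -32.6 -31.3] tray R [65.5 67.  67.2]
55.5 dog edge [-46.4 -45.8] tray L [-32.8 -32.5 -31.1] tray R [65.3 66.8 66.9]
64.5 dog edge [-45.5 -44.8] tray L [-32.5 -32.5 -31.2] tray R [65.2 66.8 66.9]
73.5 dog edge None tray L [-32.8 -32.7 -31.5] tray R [65.5 67.  67.1]
82.5 dog edge None tray L [-32.4 -32.3 -31.1] tray R [65.3 66.9 67. ]
91.5 dog edge None tray L [-32.6 -32.6 -31.3] tray R [65.1 66.7 66.7]
100.5 dog edge None tray L [-32.7 -31.4 -15.5] tray R [60.6 66.5 67. ]
fence [70.38702496 70.52250535 73.44408422 76.66170813]
tray -y edge [-28.4519136  -26.90441079 -25.42812602]
```

Request:
arm_command --steps "-0.01 -0.04 0 -0.12;-0.03 -0.08 0 -0.24;-0.05 -0.12 0 -0.36;-0.07 -0.16 0 -0.48;-0.09 -0.2 -0.01 -0.6;-0.1 -0.24 -0.03 -0.72;-0.11 -0.28 -0.05 -0.84;-0.12 -0.32 -0.07 -0.96;-0.13 -0.36 -0.09 -1.08;-0.13 -0.4 -0.11 -1.2;-0.13 -0.44 -0.12 -1.32;-0.13 -0.48 -0.12 -1.42;-0.13 -0.48 -0.12 -1.42;-0.13 -0.48 -0.12 -1.42;-0.13 -0.48 -0.12 -1.42"

```text
t: 4.47
tool_pos: [0.3885, -0.3153, 0.257]
orientation: [1.977, -2.441, -0.003]
contact_force: [-0.4, 0.7, 0.3]
opening: 0.087
finger_force: 0.0
```

```bash
cat > wedge.py <<'E'
from h import *
f=grab_frame("wrist"); np.savez("w2.npz",**f); C=cloud(f); print(np.round(get_obs()["q"],2))
for l in ["wedge","wedge_nose","wedge_butt","packing_bar"]:
    print(l,[(np.round(r["point"],4).tolist(),round(r["confidence"],2)) for r in tip_of(l,f)[:3]])
m=(C[...,2]>0.02)&(C[...,2]<0.036)&(np.hypot(C[...,0]-.44,C[...,1]+.31)<0.1)&(f["z_map"]>0)
n,l,s,c=cv2.connectedComponentsWithStats(m.astype(np.uint8)); k=1+np.argmax(s[1:,4]); P=C[l==k]; print(s[1:,4],"z",np.percentile(P[:,2],[5,50,95]))
P=P[P[:,2]>np.median(P[:,2])-.004]
r=cv2.minAreaRect(P[:,:2].astype(np.float32)*1000); print(r)
a=np.arctan2(.124,.026)
for it in range(3):
    X=np.array([np.cos(a),np.sin(a)]);Y=np.array([-X[1],X[0]]); o=P[:,:2].mean(0); u=(P[:,:2]-o)@X*1000; v=(P[:,:2]-o)@Y*1000
    b=[(t+4,*np.percentile(v[(u>t)&(u<t+8)],[1,99])) for t in range(int(u.min())+3,int(u.max())-10,8)]
    b=np.array(b); s=np.polyfit(b[:,0],b[:,1],1); a+=np.arctan(s[0])
print("angle",a,"len",u.min(),u.max()); print(np.round(b,1))
print("origin",o+X*(u.max()-113)/1000+Y*(np.median(b[:,1])+13)/1000)
im=f["pixels"]; y,x=np.where(cv2.dilate(m.astype(np.uint8)*0+(l==k),np.ones((1,1)))>0)
y0,x0=max(0,y.min()-60),max(0,x.min()-60); cr=im[y0:y.max()+60,x0:x.max()+60]; print(x0,y0,cr.shape)
cv2.imwrite("pics/wedge.png",cv2.resize(cr,None,fx=1.5,fy=1.5)[...,::-1])
E
python3 wedge.py
```

```text
[-0.36  0.13 -0.19 -0.   -1.25  0.15]
wedge [([0.3381, -0.5128, 0.0008], 0.82), ([0.4292, -0.3607, -0.0027], 0.62)]
wedge_nose [([0.4522, -0.2462, 0.0172], 0.86), ([0.3636, -0.4093, 0.0181], 0.56), ([0.4265, -0.3585, -0.0048], 0.23)]
wedge_butt [([0.4262, -0.3729, 0.0177], 0.78)]
packing_bar [([0.6063, -0.3228, -0.0004], 0.64)]
[2102] z [0.02823469 0.0299277  0.03126189]
((433.7046813964844, -307.1163635253906), (130.07818603515625, 26.017271041870117), 80.9805679321289)
angle 1.4151373642206608 len -52.57566667281444 77.49105972580358
[[-45.  -11.   14.9]
 [-37.  -10.6  14.8]
 [-29.  -10.4  14.8]
 [-21.  -10.9  14.7]
 [-13.  -10.7  14.1]
 [ -5.  -10.8  12.4]
 [  3.  -10.9  11.6]
 [ 11.  -10.7  10.1]
 [ 19.  -10.8   8.3]
 [ 27.  -10.7   7.7]
 [ 35.  -10.6   5.9]
 [ 43.  -11.    4.3]
 [ 51.  -10.8   3.5]
 [ 59.  -10.4   1.7]
 [ 67.  -10.9   1. ]]
origin [ 0.4258817  -0.35445675]
203 97 (233, 146, 3)
```

View pics/wedge.png

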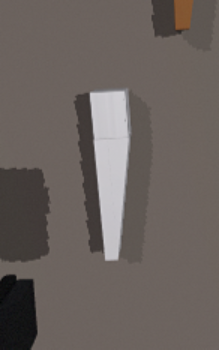

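The crop shows the pale aluminium tapered wedge, head up at (110,115) and thin end down at (112,260). It is not the brown one. Its length of 130, width of 26 and height of 30 mm all match, so I'll grasp it.

Request:
arm_command --steps "0.02 -0.02 -0.03 0.03;0.037 -0.039 -0.06 0.054;0.037 -0.039 -0.1 0.054;0.037 -0.039 -0.14 0.054;0.037 -0.039 -0.175 0.054;0.037 -0.039 -0.205 0.054;0.037 -0.039 -0.225 0.054;0.037 -0.039 -0.24 0.054;0.037 -0.039 -0.249 0.054;0.037 -0.039 -0.249 0.054;0.037 -0.039 -0.249 0.054" --fingers 0.06

```text
t: 5.63
tool_pos: [0.4266, -0.3534, 0.0095]
orientation: [-2.047, 2.383, -0.001]
contact_force: [0.4, 0.1, -0.5]
opening: 0.0602
finger_force: 0.0
```

Request:
arm_command --steps "0 0 0 0;0 0 0 0;0 0 0 0;0 0 0 0;0 0 0 0;0 0 0 0" --fingers 0.015

```text
t: 6.13
tool_pos: [0.4259, -0.3537, 0.0093]
orientation: [-2.045, 2.385, -0.001]
contact_force: [0.1, 0.1, 0.0]
opening: 0.028
finger_force: 0.0
```

Request:
arm_command --steps "0 0 0 0;0 0 0 0;0 0 0 0;0 0 0.02 0;0 0 0.05 0;0.01 0.03 0.08 0.03;0.02 0.07 0.08 0.05;0.03 0.11 0.08 0.08;0.045 0.15 0.08 0.1;0.06 0.19 0.08 0.12;0.07 0.23 0.08 0.14;0.08 0.27 0.08 0.16;0.09 0.31 0.08 0.18;0.1 0.35 0.08 0.2;0.115 0.385 0.08 0.227;0.127 0.415 0.08 0.227;0.127 0.428 0.08 0.227;0.127 0.428 0.08 0.227;0.127 0.428 0.08 0.227;0.127 0.428 0.08 0.227"

```text
t: 7.8
tool_pos: [0.5521, 0.0735, 0.0887]
orientation: [2.301, -2.138, -0.001]
contact_force: [0.1, -0.9, -0.2]
opening: 0.0151
finger_force: 0.0
```

```bash
cat > look.py <<'E'
from h import *
import sys
o=get_obs(); print(np.round(o["tool_pos"],4),np.round(o["q"],2),o["opening"],o["finger_force"])
f=grab_frame(sys.argv[1]); save(f,"pics/%s.png"%sys.argv[2]); np.savez(sys.argv[2]+".npz",**f)
C=cloud(f).reshape(-1,3); a=np.radians(4.09); c=np.array([.5955,.1557]); Rm=np.array([[np.cos(a),np.sin(a)],[-np.sin(a),np.cos(a)]])
Q=np.c_[(C[:,:2]-c)@Rm.T,C[:,2]]*1000; Q=Q[f["z_map"].ravel()>0]; np.save("Q.npy",Q)
for l in ["wedge_nose","wedge_butt"]:
    for r in tip_of(l,f)[:2]: p=np.array(r["point"]); print(l,np.round(p,3),np.round(Rm@(p[:2]-c)*1000,1),round(r["confidence"],2))
E
python3 look.py wrist w3
```

```text
[0.5521 0.0735 0.0887] [ 0.42  0.38 -0.31 -0.   -0.89 -0.35] 0.015125756477061441 0.0
```

View pics/w3.png

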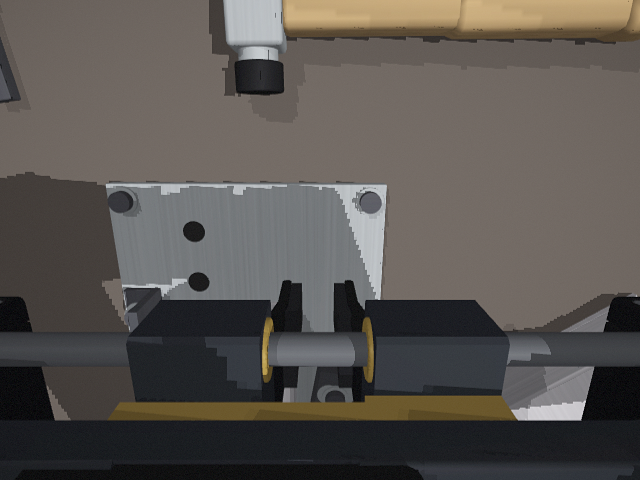

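The gripper is empty: the opening is 15 mm with nothing between the fingers. I'll see where the wedge is.

```bash
python3 look.py top t2; python3 - <<'E'
from h import *
f=dict(np.load("t2.npz"));C=cloud(f)
m=(C[...,2]>0.015)&(C[...,2]<0.05)&(np.hypot(C[...,0]-.44,C[...,1]+.31)<0.14)
ys,xs=np.where(m);print(xs.min(),xs.max(),ys.min(),ys.max())
cv2.imwrite("pics/t2c.png",cv2.resize(f["pixels"][170:370,340:560],None,fx=2.5,fy=2.5)[...,::-1])
E
```

```text
[0.5525 0.0731 0.0891] [ 0.42  0.37 -0.31 -0.   -0.89 -0.35] 0.014979357670135902 0.0
wedge_nose [ 0.453 -0.244  0.016] [-170.5 -388.4] 0.69
wedge_nose [ 0.368 -0.403  0.016] [-266.9 -541.3] 0.62
wedge_butt [ 0.334 -0.528  0.014] [-309.6 -663.2] 0.66
wedge_butt [ 0.425 -0.368  0.016] [-207.1 -510.5] 0.64
417 492 279 320
```

View pics/t2c.png

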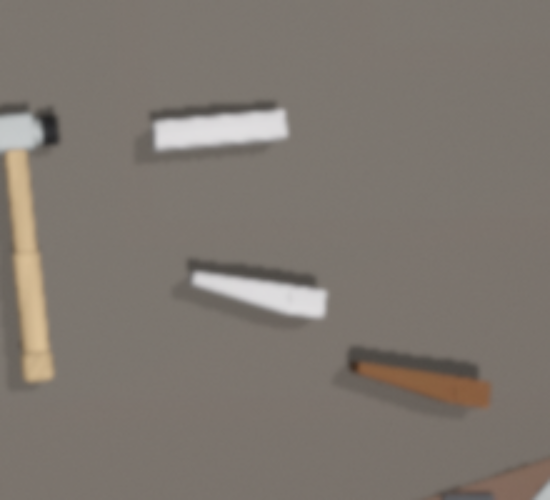

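Request:
arm_command --steps "-0.01 -0.04 0 -0.03;-0.02 -0.08 0 -0.05;-0.03 -0.12 0 -0.08;-0.045 -0.16 0 -0.1;-0.06 -0.2 0 -0.12;-0.07 -0.24 0 -0.14;-0.08 -0.28 0 -0.16;-0.09 -0.32 0 -0.18;-0.1 -0.35 0 -0.2;-0.115 -0.385 0 -0.227;-0.127 -0.415 0 -0.227;-0.127 -0.429 0 -0.227;-0.127 -0.429 -0.02 -0.227;-0.127 -0.429 -0.05 -0.227;-0.127 -0.429 -0.07 -0.227;-0.127 -0.429 -0.08 -0.227;-0.127 -0.429 -0.086 -0.227;-0.127 -0.429 -0.086 -0.227;-0.127 -0.429 -0.086 -0.227" --fingers 0.05

```text
t: 9.68
tool_pos: [0.4268, -0.3548, 0.0037]
orientation: [-2.046, 2.384, -0.002]
contact_force: [0.4, -0.0, 0.2]
opening: 0.0502
finger_force: 0.0
```

Request:
arm_command --steps "0 0 0 0;0 0 0 0;0 0 0 0;0 0 0 0;0 0 0 0;0 0 0 0;0 0 0 0;0 0 0 0;0 0 0 0;0 0 0 0" --fingers 0.0

```text
t: 10.52
tool_pos: [0.4262, -0.3547, 0.0034]
orientation: [-2.045, 2.384, -0.001]
contact_force: [0.1, 1.8, 5.8]
opening: 0.0248
finger_force: 30.0
```

Request:
arm_command --steps "0 0 0.01 0;0 0 0.04 0;0 0 0.07 0;0.01 0.03 0.08 0.03;0.02 0.07 0.08 0.05;0.03 0.11 0.08 0.08;0.045 0.15 0.08 0.1;0.06 0.19 0.08 0.12;0.07 0.23 0.08 0.14;0.08 0.27 0.08 0.16;0.09 0.31 0.08 0.18;0.1 0.35 0.08 0.2;0.115 0.385 0.08 0.227;0.127 0.415 0.08 0.227;0.127 0.429 0.08 0.227;0.127 0.429 0.08 0.227;0.127 0.429 0.08 0.227;0.127 0.429 0.08 0.227"

```text
t: 12.02
tool_pos: [0.5517, 0.0734, 0.0825]
orientation: [2.3, -2.137, -0.002]
contact_force: [0.7, -0.4, -2.4]
opening: 0.0246
finger_force: 30.0
```

```bash
python3 look.py scene s3; python3 - <<'E'
import numpy as np
Q=np.load("Q.npy"); t=Q[(Q[:,2]>98)&(Q[:,2]<116)&(abs(Q[:,0]+45)<35)&(Q[:,1]>-60)&(Q[:,1]<60)]
print(len(t), t[:,2].mean() if len(t) else 0)
for y in range(-60,50,10):
    s=t[(t[:,1]>y)&(t[:,1]<y+10)]
    if len(s)>3: print(y+5,np.percentile(s[:,0],[2,98]),s[:,2].max())
print(t[:,1].max() if len(t) else 0)
E
```

```text
[0.5517 0.0734 0.0825] [ 0.42  0.38 -0.32 -0.   -0.87 -0.35] 0.024567314842484804 29.992742836475372
wedge_nose [0.555 0.19  0.09 ] [-38.3  36.6] 0.78
wedge_nose [ 0.363 -0.402  0.012] [-271.4 -539.7] 0.58
wedge_butt [0.555 0.055 0.095] [-47.8 -97.8] 0.66
wedge_butt [ 0.332 -0.53   0.014] [-311.8 -665.1] 0.59
346 104.94358798877904
-55 [-60.22928787 -34.42014763] 111.33369123347747
-45 [-58.23288294 -35.21314526] 110.10088068226842
-35 [-56.18380655 -35.05654959] 109.43261871035159
-25 [-54.96568573 -34.27087881] 109.5359925911631
-15 [-52.26447525 -34.07376635] 109.15030574229034
-5 [-51.60758266 -34.07823065] 108.64553179677682
5 [-50.64956808 -34.55501849] 109.375872297098
15 [-48.82474369 -33.89424179] 108.10592865688551
25 [-46.93861919 -34.92899415] 107.04401409015286
35 [-45.50149299 -34.93708692] 107.20377211036158
35.540355499330694
```

View pics/s3.png

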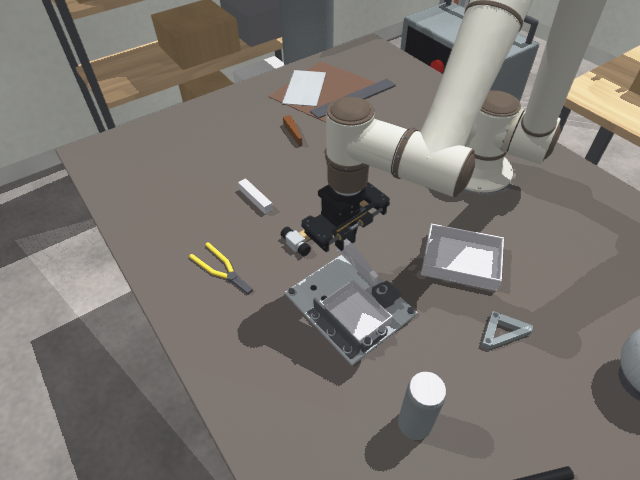

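Request:
arm_command --steps "-0.001 0 -0.02 0;-0.001 0 -0.04 0;-0.001 0 -0.052 0;-0.001 0 -0.058 0;-0.001 0 -0.062 0;-0.001 0 -0.065 0;-0.001 0 -0.067 0;-0.001 0 -0.067 0;-0.001 0 -0.067 0"

```text
t: 12.92
tool_pos: [0.5524, 0.0745, 0.0166]
orientation: [-2.301, 2.137, -0.001]
contact_force: [-0.2, 0.4, -1.9]
opening: 0.0248
finger_force: 30.0
```

Request:
arm_command --steps "0 0 0 0;0 0 0 0;0 0 0 0;0 0 0 0;0 0 0 0;0 0 0 0" --fingers 0.05

```text
t: 13.42
tool_pos: [0.552, 0.0745, 0.0161]
orientation: [-2.302, 2.137, -0.0]
contact_force: [-1.1, 0.1, -0.3]
opening: 0.0488
finger_force: 0.0
```

Request:
arm_command --steps "0 0 0.02 0;0 0 0.06 0;0 0 0.1 0.12;0 0 0.14 0.24;0 0 0.18 0.36;-0.01 -0.02 0.21 0.48;-0.02 -0.04 0.24 0.6;-0.03 -0.06 0.264 0.72;-0.04 -0.075 0.264 0.84;-0.05 -0.075 0.264 0.96;-0.05 -0.075 0.264 1.08;-0.05 -0.075 0.264 1.2;-0.05 -0.075 0.264 1.32;-0.05 -0.075 0.264 1.44;-0.05 -0.075 0.264 1.57;-0.05 -0.075 0.264 1.57;-0.05 -0.075 0.264 1.57;-0.05 -0.075 0.264 1.57"

```text
t: 14.92
tool_pos: [0.5017, -0.0006, 0.2799]
orientation: [3.14, 0.111, -0.0]
contact_force: [0.1, -0.9, -1.0]
opening: 0.0501
finger_force: 0.0
```

```bash
python3 look.py wrist w4; python3 - <<'E'
from h import *
Q=np.load("Q.npy")
t=Q[(Q[:,2]>36)&(Q[:,2]<44)&(Q[:,0]>-75)&(Q[:,0]<-33.5)&(Q[:,1]>-110)&(Q[:,1]<45)]
for y in range(-110,45,10):
    s=t[(t[:,1]>y)&(t[:,1]<y+10)]
    if len(s)>3: print(y+5,np.percentile(s[:,0],[1,50,99]).round(1))
s=t[(t[:,0]>-60)&(t[:,1]<10)]; print("butt y",s[:,1].min(),"z",np.median(s[:,2]))
# hammer
f=dict(np.load("w4.npz"));C=cloud(f)
for l in ["hammer","hammer_grip","hammer_head"]:
    pass
m=(C[...,2]>0.012)&(C[...,2]<0.045)&(C[...,1]<0.01)&(C[...,1]>-0.2)&(C[...,0]>.3)&(C[...,0]<.66)&(f["z_map"]>0)
n,l,s,c=cv2.connectedComponentsWithStats(m.astype(np.uint8)); k=1+np.argmax(s[1:,4]); P=C[l==k]
h=P[(P[:,0]<.575)&(P[:,0]>.40)]
b=np.array([(x+.004,*np.percentile(h[(h[:,0]>x)&(h[:,0]<x+.008)][:,1],[2,98]),h[(h[:,0]>x)&(h[:,0]<x+.008)][:,2].max()) for x in np.arange(.42,.57,.01)])
print(np.round(b*1000,1)); p=np.polyfit(b[:,0],b[:,1:3].mean(1),1); print("handle slope",p, "bounds",P.min(0),P.max(0))
H=P[P[:,0]>.575]; print("head rect",cv2.minAreaRect(H[:,:2].astype(np.float32)*1000),"z",H[:,2].max())
E
```

```text
[ 0.5017 -0.0006  0.2799] [ 0.32  0.12 -0.14 -0.   -1.31  1.32] 0.05012427624513593 0.0
wedge_nose [0.553 0.185 0.024] [-40.6  32.5] 0.6
wedge_nose [0.371 0.386 0.003] [-207.9  245.3] 0.59
wedge_butt [0.557 0.056 0.028] [-45.8 -96.5] 0.93
-95 [-62.7 -48.6 -37.8]
-85 [-62.7 -50.1 -37.8]
-75 [-62.8 -49.7 -37.8]
-65 [-62.7 -49.6 -36.9]
-55 [-61.6 -48.6 -36.9]
-45 [-59.6 -48.5 -36.8]
-35 [-58.3 -47.4 -36.8]
-25 [-56.4 -46.4 -36.8]
-15 [-55.  -45.3 -36.8]
-5 [-53.5 -44.3 -36.8]
5 [-51.8 -44.2 -36.8]
15 [-74.2 -47.5 -36.7]
25 [-74.  -57.3 -36.8]
35 [-75.  -53.9 -36.8]
45 [-75.  -54.1 -47.6]
butt y -95.62673108912094 z 40.01189035115227
[[424.  -95.7 -71.   32.3]
 [434.  -95.4 -70.3  32.5]
 [444.  -94.2 -69.4  33.1]
 [454.  -94.2 -68.4  33. ]
 [464.  -92.9 -67.7  32.6]
 [474.  -91.3 -67.   32.7]
 [484.  -89.3 -67.9  31.2]
 [494.  -87.9 -67.2  31.6]
 [504.  -88.  -66.4  31.3]
 [514.  -86.5 -65.5  32.2]
 [524.  -86.4 -64.7  30.9]
 [534.  -85.3 -63.9  31.2]
 [544.  -83.6 -63.1  31.6]
 [554.  -83.8 -62.2  31. ]
 [564.  -82.4 -61.2  31.1]]
handle slope [ 0.08241196 -0.11847057] bounds [ 0.3537333  -0.11564555  0.01200253] [ 0.61711167 -0.02373675  0.03517055]
head rect ((595.017822265625, -69.90754699707031), (41.204856872558594, 90.30624389648438), 4.093351364135742) z 0.035170551269614714
```

View pics/w4.png

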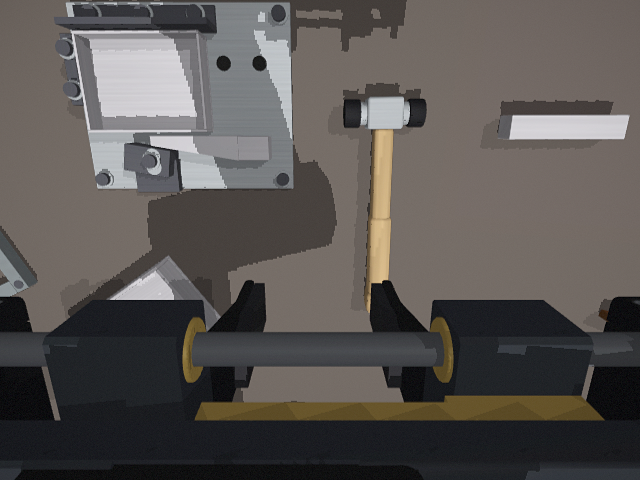

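The wedge is standing in the mouth, nose about 20 mm in, with its head at (255,148) in the picture. The hammer head is at (385,112) and its handle runs down to (375,300). I'll take the hammer.

Request:
arm_command --steps "0.03 -0.03 -0.02 0;0.05 -0.06 -0.05 0;0.063 -0.071 -0.09 0;0.063 -0.071 -0.13 0;0.063 -0.071 -0.17 0;0.063 -0.071 -0.21 0;0.063 -0.071 -0.24 0;0.063 -0.071 -0.26 0;0.063 -0.071 -0.272 0;0.063 -0.071 -0.277 0;0.063 -0.071 -0.277 0;0.063 -0.071 -0.277 0"

```text
t: 16.07
tool_pos: [0.5656, -0.0716, 0.0035]
orientation: [3.139, 0.115, 0.002]
contact_force: [0.2, 0.1, 0.7]
opening: 0.0498
finger_force: 0.0
```

Request:
arm_command --steps "0 0 0 0;0 0 0 0;0 0 0 0;0 0 0 0;0 0 0 0;0 0 0 0;0 0 0 0;0 0 0 0;0 0 0 0;0 0 0 0" --fingers 0.0

```text
t: 16.9
tool_pos: [0.5651, -0.0716, 0.0033]
orientation: [3.139, 0.115, 0.001]
contact_force: [-0.6, 0.4, 3.7]
opening: 0.0202
finger_force: 30.0
```

Request:
arm_command --steps "0 0 0.008 0;0 0 0.02 0;0 0 0.04 0;-0.02 0.02 0.04 0;-0.035 0.04 0.04 0;-0.041 0.052 0.03 0;-0.041 0.052 0.02 0;-0.041 0.052 0.016 0;-0.041 0.052 0.016 0;-0.041 0.052 0.016 0;-0.041 0.052 0.016 0"

```text
t: 17.82
tool_pos: [0.5245, -0.0201, 0.0189]
orientation: [3.139, 0.114, 0.0]
contact_force: [0.2, -0.5, -4.2]
opening: 0.0202
finger_force: 30.0
```

```bash
cat > gap.py <<'E'
import numpy as np
Q=np.load("Q.npy")
h=Q[(Q[:,2]>25)&(Q[:,2]<60)&(Q[:,0]>-75)&(Q[:,0]<-20)&(Q[:,1]>-250)&(Q[:,1]<-104)]
print("head y",np.percentile(h[:,1],[0.5,99.5]),"x",np.percentile(h[:,0],[1,99]),"z top front/mid",h[h[:,1]>h[:,1].max()-18][:,2].max(),h[:,2].max())
t=Q[(Q[:,2]>36)&(Q[:,2]<44)&(Q[:,0]>-66)&(Q[:,0]<-33.5)&(Q[:,1]>-102)&(Q[:,1]<10)]
if len(t): print("butt y",np.percentile(t[:,1],[0,.3,1]))
E
python3 look.py wrist w5; python3 gap.py
```

```text
[ 0.5245 -0.0201  0.0189] [ 0.27  0.42 -0.46  0.   -0.69  1.37] 0.020159059230486966 29.995267689228058
wedge_butt [0.556 0.054 0.022] [-46.9 -98.3] 0.65
head y [-215.13203752 -126.99473479] x [-74.49595542 -31.12662874] z top front/mid 49.755886235841764 59.99419057830868
butt y [-96.36227974 -95.91725303 -95.70330915]
```

View pics/w5.png

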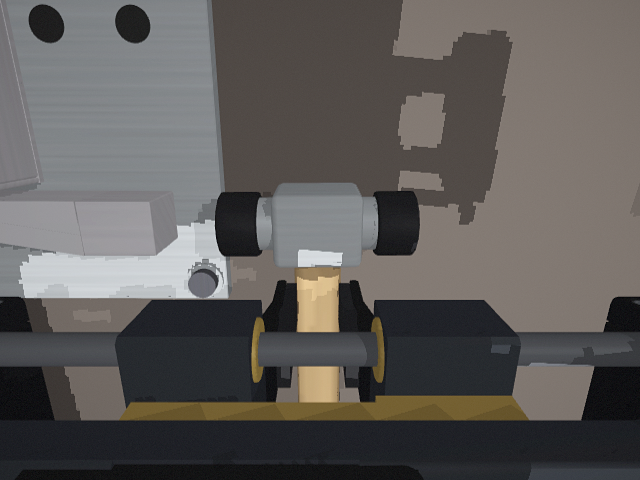

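The picture shows the hammer head at (318,225), lined up with the wedge butt at (165,222), gap about 31 mm. The plate bolt at (205,282) lies on the fingers' path, so I'll check its height.

```bash
python3 - <<'E'
import numpy as np
Q=np.load("Q.npy"); b=Q[(abs(Q[:,0]+88)<14)&(abs(Q[:,1]+108)<14)]
print(np.percentile(b[:,2],[50,90,98,100])); p=b[b[:,2]>13]; print(len(p),p.min(0),p.max(0))
f=Q
E
```

```text
[10.99859832 18.41934395 19.10015987 19.95775166]
689 [ -95.30893444 -118.39991197   13.01067442] [-77.02676114 -98.9499696   19.95775166]
```

Request:
arm_command --steps "0 0 0.003 0;-0.0007 0.01 0.003 0;-0.0014 0.02 0.003 0;-0.0019 0.026 0.003 0;-0.002 0.028 0.003 0;-0.0021 0.03 0.003 0;-0.0023 0.032 0.003 0;-0.0024 0.034 0.003 0;-0.0026 0.036 0.003 0;-0.0027 0.038 0.003 0"

```text
t: 18.8
tool_pos: [0.5211, 0.0183, 0.0219]
orientation: [3.139, 0.114, -0.0]
contact_force: [-0.1, -1.8, -4.6]
opening: 0.0193
finger_force: 30.0
```

```bash
python3 look.py wrist w6; python3 gap.py
```

```text
[0.5211 0.0183 0.0219] [ 0.35  0.41 -0.46  0.   -0.69  1.3 ] 0.019285609594905034 29.998067915439606
wedge_butt [0.553 0.064 0.026] [-49.1 -87.9] 0.66
head y [-176.72583858 -104.42062084] x [-74.7335837  -31.51923252] z top front/mid 59.980469730328586 59.980469730328586
butt y [-101.95352765 -100.26986035  -96.07259325]
```

Request:
arm_command --steps "0.0003 -0.004 0 0;0.0006 -0.008 0 0;0.0006 -0.008 0 0;0.0003 -0.004 0 0;0 0 0 0;-0.0002 0.003 0 0;-0.0004 0.006 0 0;-0.0006 0.009 0 0;-0.0009 0.012 0 0;-0.001 0.014 0 0;-0.0011 0.015 0 0"

```text
t: 19.87
tool_pos: [0.5201, 0.0338, 0.022]
orientation: [3.139, 0.116, 0.0]
contact_force: [0.3, -1.3, -3.4]
opening: 0.0195
finger_force: 30.0
```

Request:
arm_command --steps "0.0003 -0.004 0 0;0.0006 -0.008 0 0;0.0006 -0.008 0 0;0.0003 -0.004 0 0;0 0 0 0;-0.0002 0.003 0 0;-0.0004 0.006 0 0;-0.0006 0.008 0 0;-0.0007 0.01 0 0;-0.0007 0.01 0 0"

```text
t: 20.7
tool_pos: [0.5196, 0.0438, 0.022]
orientation: [3.139, 0.116, 0.001]
contact_force: [0.8, -1.9, -4.1]
opening: 0.0196
finger_force: 30.0
```

```bash
cat > tray.py <<'E'
import numpy as np
f=dict(np.load("w7.npz")); print(np.round(np.load("Q.npy").shape))
Q=np.load("Q.npy")
t=Q[(Q[:,2]>35)&(Q[:,2]<44)&(Q[:,0]>-36)&(Q[:,0]<-22)&(Q[:,1]>-20)&(Q[:,1]<90)]
for y in range(-20,90,20):
    s=t[(t[:,1]>y)&(t[:,1]<y+20)]; 
    if len(s)>5: print("trayL",y+10,np.percentile(s[:,0],[2,50]).round(1))
t=Q[(Q[:,2]>37)&(Q[:,2]<44)&(Q[:,0]>55)&(Q[:,0]<72)]
if len(t): print("trayR",np.percentile(t[:,0],[50,98]))
w=Q[(Q[:,2]>35)&(Q[:,2]<44)&(Q[:,0]>-66)&(Q[:,0]<-38)&(Q[:,1]>-95)&(Q[:,1]<5)]; print("wedge y min",np.percentile(w[:,1],[0,1,3]))
E
python3 look.py wrist w7; python3 tray.py
```

```text
[0.5196 0.0438 0.022 ] [ 0.4   0.41 -0.47  0.   -0.69  1.25] 0.019628846487658995 30.040686428546906
wedge_butt [0.559 0.089 0.026] [-41.3 -64.1] 0.79
[305971      3]
trayL -10 [-35.9 -31.9]
trayL 10 [-35.9 -32.1]
trayL 30 [-35.7 -32.8]
wedge y min [-86.58103891 -80.40652813 -59.52720912]
```

Request:
arm_command --steps "0.0003 -0.004 0 0;0.0005 -0.007 0 0;0.0005 -0.007 0 0;0.0003 -0.004 0 0;0 -0.001 0 0;-0.0001 0.001 0 0;-0.0002 0.003 0 0;-0.0004 0.005 0 0;-0.0005 0.007 0 0;-0.0005 0.007 0 0"

```text
t: 21.68
tool_pos: [0.5191, 0.0506, 0.022]
orientation: [3.139, 0.115, 0.001]
contact_force: [1.3, -2.0, -4.1]
opening: 0.0198
finger_force: 30.1
```

Request:
arm_command --steps "0.0003 -0.004 0 0;0.0005 -0.007 0 0;0.0005 -0.007 0 0;0.0003 -0.004 0 0;0 -0.001 0 0;-0.0001 0.001 0 0;-0.0002 0.002 0 0;-0.0003 0.004 0 0;-0.0004 0.005 0 0;-0.0004 0.005 0 0"

```text
t: 22.52
tool_pos: [0.5182, 0.0553, 0.0219]
orientation: [3.139, 0.115, -0.001]
contact_force: [-0.5, -2.7, -3.4]
opening: 0.0194
finger_force: 30.1
```

Request:
arm_command --steps "0.0003 -0.004 0 0;0.0005 -0.007 0 0;0.0005 -0.007 0 0;0.0003 -0.004 0 0;0 -0.001 0 0;-0.0001 0.001 0 0;-0.0002 0.002 0 0;-0.0003 0.003 0 0;-0.0003 0.004 0 0;-0.0003 0.004 0 0"

```text
t: 23.35
tool_pos: [0.518, 0.0594, 0.0219]
orientation: [3.139, 0.115, -0.001]
contact_force: [0.7, -3.2, -3.9]
opening: 0.0196
finger_force: 30.1
```

Request:
arm_command --steps "0.0003 -0.004 0 0;0.0005 -0.007 0 0;0.0005 -0.007 0 0;0.0003 -0.004 0 0;0 -0.001 0 0;-0.0001 0.001 0 0;-0.0002 0.002 0 0;-0.0003 0.003 0 0;-0.0003 0.004 0 0;-0.0003 0.004 0 0"

```text
t: 24.18
tool_pos: [0.5177, 0.0633, 0.0219]
orientation: [3.139, 0.115, -0.0]
contact_force: [0.2, -2.8, -4.1]
opening: 0.0196
finger_force: 30.1
```

Request:
arm_command --steps "0.0003 -0.004 0 0;0.0005 -0.007 0 0;0.0005 -0.007 0 0;0.0003 -0.004 0 0;0 -0.001 0 0;-0.0001 0.001 0 0;-0.0002 0.002 0 0;-0.0002 0.003 0 0;-0.0002 0.003 0 0"

```text
t: 24.93
tool_pos: [0.5167, 0.0653, 0.0218]
orientation: [3.138, 0.114, -0.004]
contact_force: [0.9, -7.1, -3.8]
opening: 0.0194
finger_force: 30.2
```

Request:
arm_command --steps "0.0003 -0.004 0 0;0.0005 -0.007 0 0;0.0005 -0.007 0 0;0.0003 -0.004 0 0;0 -0.001 0 0;-0.0001 0.001 0 0;-0.0002 0.002 0 0;-0.0002 0.003 0 0;-0.0002 0.003 0 0"

```text
t: 25.68
tool_pos: [0.5162, 0.0679, 0.0218]
orientation: [3.137, 0.114, -0.005]
contact_force: [1.5, -8.2, -2.1]
opening: 0.0196
finger_force: 30.3
```

Request:
arm_command --steps "0.0003 -0.004 0 0;0.0005 -0.007 0 0;0.0005 -0.007 0 0;0.0003 -0.004 0 0;0 -0.001 0 0;-0.0001 0.001 0 0;-0.0002 0.002 0 0;-0.0002 0.002 0 0"

```text
t: 26.35
tool_pos: [0.516, 0.07, 0.0217]
orientation: [3.137, 0.114, -0.005]
contact_force: [0.8, -8.3, -3.6]
opening: 0.0197
finger_force: 30.3
```

Request:
arm_command --steps "0.0003 -0.004 0 0;0.0005 -0.007 0 0;0.0005 -0.007 0 0;0.0003 -0.004 0 0;0 -0.001 0 0;-0.0001 0.001 0 0;-0.0002 0.002 0 0;-0.0002 0.002 0 0"

```text
t: 27.02
tool_pos: [0.5153, 0.0715, 0.0216]
orientation: [3.136, 0.114, -0.007]
contact_force: [0.1, -9.3, -2.7]
opening: 0.0193
finger_force: 30.4
```

```bash
python3 look.py wrist w7; python3 tray.py;python3 look.py top t8; python3 tray.py
```

```text
[0.5153 0.0715 0.0216] [ 0.45  0.41 -0.47  0.   -0.7   1.19] 0.019272223099755206 30.434556305408478
wedge_butt [0.556 0.112 0.026] [-42.  -40.4] 0.62
[305976      3]
trayL -10 [-35.8 -30.6]
trayL 10 [-35.7 -30.5]
trayL 30 [-35.7 -30.6]
trayL 50 [-35.7 -30.4]
trayL 70 [-35.8 -31.5]
wedge y min [-60.19376055 -57.57785828 -52.86531338]
[0.5154 0.0714 0.0216] [ 0.45  0.41 -0.47  0.   -0.7   1.19] 0.019902544534304265 30.39189577102661
wedge_nose [ 0.363 -0.402  0.015] [-271.4 -539.9] 0.63
wedge_nose [0.554 0.248 0.028] [-35.3  94.6] 0.56
wedge_butt [ 0.332 -0.525  0.016] [-311.8 -660. ] 0.65
[305919      3]
trayL 30 [-29.5 -27.2]
trayL 50 [-35.5 -29.6]
trayL 70 [-34.9 -30.3]
trayL 90 [-35.1 -30. ]
trayR [69.27104227 71.90774521]Traceback (most recent call last):
  File "tray.py", line 10, in <module>
    w=Q[(Q[:,2]>35)&(Q[:,2]<44)&(Q[:,0]>-66)&(Q[:,0]<-38)&(Q[:,1]>-95)&(Q[:,1]<5)]; print("wedge y min",np.percentile(w[:,1],[0,1,3]))
                                                                                                        ~~~~~~~~~~~~~^^^^^^^^^^^^^^^^
    return _quantile_unchecked(
        a, q, axis, out, overwrite_input, method, keepdims, weights)
    return _ureduce(a,
                    func=_quantile_ureduce_func,
    ...<5 lines>...
                    overwrite_input=overwrite_input,
                    method=method)
    r = func(a, **kwargs)
    result = _quantile(arr,
                       quantiles=q,
    ...<2 lines>...
                       out=out,
                       weights=wgt)
    slices_having_nans = np.isnan(arr[-1, ...])
                                  ~~~^^^^^^^^^
IndexError: index -1 is out of bounds for axis 0 with size 0
```

Request:
arm_command --steps "0.0003 -0.004 0 0;0.0005 -0.007 0 0;0.0005 -0.007 0 0;0.0003 -0.004 0 0;0 -0.001 0 0;-0.0001 0.001 0 0;-0.0002 0.002 0 0;-0.0002 0.0025 0 0;-0.0002 0.0025 0 0"

```text
t: 28.07
tool_pos: [0.5182, 0.077, 0.0228]
orientation: [-3.138, -0.117, -0.005]
contact_force: [-0.2, -0.7, 0.6]
opening: 0.0022
finger_force: 0.0
```

Request:
arm_command --steps "0.0003 -0.004 0 0;0.0005 -0.007 0 0;0.0005 -0.007 0 0;0.0003 -0.004 0 0;0 -0.001 0 0;-0.0001 0.001 0 0;-0.0002 0.002 0 0;-0.0002 0.0025 0 0;-0.0002 0.0025 0 0"

```text
t: 28.82
tool_pos: [0.5166, 0.0787, 0.0219]
orientation: [3.139, 0.116, -0.0]
contact_force: [-0.1, -0.9, -0.8]
opening: 0.0006
finger_force: 0.0
```

The hammer has slipped out of the fingers. I'll look before anything else.

Request:
arm_command --steps "0 0 0.02 0;0 0 0.06 0;-0.02 -0.03 0.1 0;-0.03 -0.06 0.14 0;-0.05 -0.09 0.18 0;-0.06 -0.1 0.2 0;-0.06 -0.1 0.22 0;-0.06 -0.1 0.22 0;-0.06 -0.1 0.22 0"

```text
t: 29.57
tool_pos: [0.4573, -0.0218, 0.2442]
orientation: [-3.138, -0.113, -0.009]
contact_force: [0.5, 0.3, -0.4]
opening: 0.0004
finger_force: 0.0
```

```bash
python3 look.py wrist w9; python3 - <<'E'
import numpy as np
Q=np.load("Q.npy")
h=Q[(Q[:,2]>13)&(Q[:,0]>-320)&(Q[:,0]<100)&(Q[:,1]<-20)&(Q[:,1]>-260)&(Q[:,2]<80)]
for x in range(-300,0,20):
    s=h[(h[:,0]>x)&(h[:,0]<x+20)]
    if len(s)>5: print(x+10,len(s),"y",np.percentile(s[:,1],[1,50,99]).round(1),"z",np.percentile(s[:,2],[50,99]).round(1))
E
```

```text
[ 0.4573 -0.0218  0.2442] [ 0.31  0.06 -0.3  -0.   -1.2   1.33] 0.000374702248596872 0.0
wedge_nose [ 0.361 -0.405  0.016] [-273.8 -542.6] 0.63
wedge_nose [0.558 0.245 0.025] [-31.2  92. ] 0.58
wedge_butt [0.558 0.118 0.027] [-40.6 -35.1] 0.67
-270 108 y [-65.1 -56.1 -38.8] z [31.8 33.5]
-250 383 y [-67.8 -56.3 -41.7] z [32.4 34.8]
-230 403 y [-70.9 -59.1 -44.6] z [33.3 35.6]
-210 413 y [-73.7 -62.2 -47.6] z [34.2 36.5]
-190 450 y [-76.6 -65.1 -49.5] z [35.  37.2]
-170 435 y [-77.5 -68.  -52.1] z [34.6 37.1]
-150 430 y [-80.5 -70.5 -56.6] z [35.3 37.4]
-130 437 y [-83.1 -73.5 -59.6] z [36.  38.5]
-110 461 y [-86.1 -76.5 -62.9] z [37.  39.2]
-90 674 y [-116.3  -84.1  -66.6] z [36.8 40. ]
-70 1193 y [-125.9  -88.6  -39.5] z [40.  43.7]
-50 2206 y [-127.3  -74.2  -21. ] z [41.4 44.7]
-30 576 y [-87.2 -33.3 -20.4] z [39.1 44.2]
-10 276 y [-27.6 -26.8 -24.1] z [30.7 41.3]
```

View pics/w9.png

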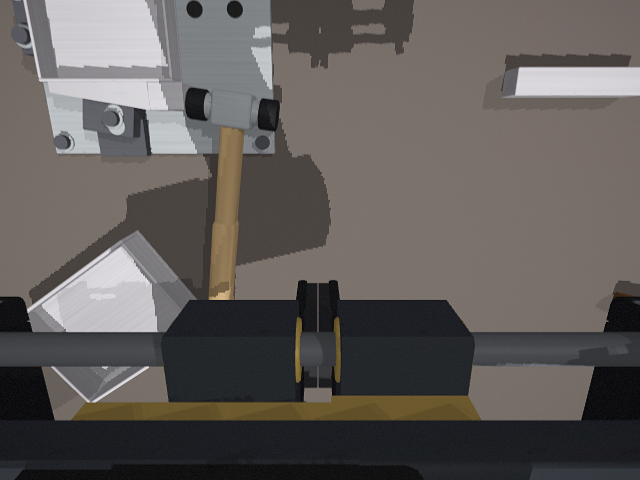

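The hammer twisted out of the grip and now lies on the plate, head at (230,107), handle down to (222,300). It is turned about 8° clockwise. Its rear black face is at (268,114), and the wedge is at (165,95). The handle grip twists under load, so I'll take the head by its rear round end, in line with the blow. First I'll measure it.

```bash
python3 - <<'E'
from h import *
f=dict(np.load("w9.npz")); C=cloud(f); a=np.radians(4.09); c=np.array([.5955,.1557]); Rm=np.array([[np.cos(a),np.sin(a)],[-np.sin(a),np.cos(a)]])
Qx=((C[...,:2]-c)@Rm.T)*1000; z=C[...,2]*1000; im=f["pixels"].astype(int)
dark=(im.max(2)<45)&(z>22)&(z<50)&(Qx[...,0]>-80)&(Qx[...,0]<-10)&(Qx[...,1]>-140)&(Qx[...,1]<-30)
n,l,s,cc=cv2.connectedComponentsWithStats(dark.astype(np.uint8))
E=[]
for k in range(1,n):
    if s[k,4]>60:
        P=Qx[l==k]; r=cv2.minAreaRect(P.astype(np.float32)); print("dark",s[k],np.round(r[0],1),np.round(r[1],1),r[2],"z",np.percentile(z[l==k],[50,98])); E.append(r[0])
w=(z>35)&(z<45)&(Qx[...,0]>-66)&(Qx[...,0]<-28)&(Qx[...,1]>-60)&(Qx[...,1]<14)
for y in range(-60,14,6):
    s_=w&(Qx[...,1]>y)&(Qx[...,1]<y+6)
    if s_.sum()>5: print(y+3,np.percentile(Qx[...,0][s_],[1,50,99]).round(1),np.median(z[s_]).round(1))
P=Qx[w&(Qx[...,0]<-34)&(Qx[...,1]>-50)]; print("butt",np.percentile(P[:,1],[0,.5,2]))
t=(z>37)&(z<43)&(Qx[...,0]>55)&(Qx[...,0]<72)&(Qx[...,1]<60); print("trayR",np.percentile(Qx[...,0][t],[50,98]) if t.sum()>5 else t.sum())
E
```

```text
dark [185  88  23  33 560] [-49.7 -46.8] [17.5 29.3] 81.23043060302734 z [40.0951584  42.97371076]
dark [258  99  21  32 516] [ -59.7 -117.8] [17.8 29.7] 82.26924133300781 z [39.24553217 42.98105733]
-57 [-60.4 -49.5 -38. ] 38.7
-51 [-62.3 -49.9 -37.1] 40.4
-45 [-62.3 -48.6 -36.1] 40.5
-39 [-60.5 -50.4 -36.1] 40.5
-33 [-55.  -42.4 -30.1] 40.0
-27 [-55.  -42.  -28.4] 40.2
-21 [-55.  -41.1 -28.5] 40.1
-15 [-55.  -41.6 -28.5] 40.1
-9 [-55.  -42.  -28.4] 40.1
-3 [-55.  -41.1 -28.5] 40.0
3 [-54.1 -41.1 -28.5] 39.9
9 [-53.2 -40.2 -28.5] 39.8
15 [-52.2 -41.1 -28.5] 39.8
butt [-49.98772143 -49.60810897 -48.89985948]
trayR 0
```

Request:
arm_command --steps "0.01 0.03 -0.02 -0.07;0.02 0.06 -0.05 -0.14;0.0244 0.0958 -0.08 -0.14;0.0244 0.0958 -0.12 -0.14;0.0244 0.0958 -0.16 -0.14;0.0244 0.0958 -0.195 -0.14;0.0244 0.0958 -0.215 -0.14;0.0244 0.0958 -0.228 -0.14;0.0244 0.0958 -0.234 -0.14;0.0244 0.0958 -0.234 -0.14;0.0244 0.0958 -0.234 -0.14" --fingers 0.05

```text
t: 30.63
tool_pos: [0.481, 0.0743, 0.0076]
orientation: [3.139, -0.104, -0.001]
contact_force: [0.3, -0.0, -0.9]
opening: 0.0493
finger_force: 0.0
```

Request:
arm_command --steps "0 0 0 0;0 0 0 0;0 0 0 0;0 0 0 0;0 0 0 0;0 0 0 0;0 0 0 0;0 0 0 0;0 0 0 0;0 0 0 0" --fingers 0.0

```text
t: 31.47
tool_pos: [0.4815, 0.0745, 0.0084]
orientation: [-3.14, 0.104, -0.001]
contact_force: [-2.3, 1.8, 5.5]
opening: 0.0212
finger_force: 30.0
```

Request:
arm_command --steps "0 0 0.004 0;0 -0.004 0.008 0;0.002 -0.006 0.008 0.04;0.004 -0.008 0.008 0.08;0.007 -0.0102 0.008 0.12;0.0098 -0.0102 0.008 0.138;0.0098 -0.0102 0.004 0.138;0.0098 -0.0102 0.001 0.138;0.0098 -0.0102 0.001 0.138;0.0098 -0.0102 0.001 0.138"

```text
t: 32.3
tool_pos: [0.4906, 0.0639, 0.0087]
orientation: [3.139, 0.111, -0.001]
contact_force: [0.4, -0.7, -3.6]
opening: 0.0208
finger_force: 30.0
```

Request:
arm_command --steps "0 0 0 0;0 0 0 0;0 0 0 0;0 0 0 0;0 0 0.03 0;0 0 0.07 0;0 0 0.11 -0.12;0 0 0.15 -0.24;0 0 0.18 -0.36;0 0 0.2 -0.48;0 -0.03 0.2 -0.6;0 -0.06 0.2 -0.72;0 -0.08 0.2 -0.84;0 -0.08 0.2 -0.96;0 -0.08 0.2 -1.08;0 -0.08 0.2 -1.2;0 -0.08 0.2 -1.32;0 -0.08 0.2 -1.44;0 -0.08 0.2 -1.57;0 -0.08 0.2 -1.57" --fingers 0.035

```text
t: 33.97
tool_pos: [0.4907, -0.016, 0.2091]
orientation: [-2.297, 2.143, -0.0]
contact_force: [-0.5, 0.5, -0.9]
opening: 0.0353
finger_force: 0.0
```

```bash
cat > ham.py <<'E'
from h import *
import sys
n=sys.argv[1]
o=get_obs(); print(o["t"],np.round(o["tool_pos"],4),np.round(o["orientation"],3),np.round(o["q"],2),o["opening"])
f=grab_frame(n); save(f,"pics/%s.png"%sys.argv[2]); C=cloud(f); a=np.radians(4.09); c=np.array([.5955,.1557]); Rm=np.array([[np.cos(a),np.sin(a)],[-np.sin(a),np.cos(a)]])
Qx=((C[...,:2]-c)@Rm.T)*1000; z=C[...,2]*1000; im=f["pixels"].astype(int)
dark=(im.max(2)<45)&(z>22)&(z<50)&(Qx[...,0]>-80)&(Qx[...,0]<-10)&(Qx[...,1]>-150)&(Qx[...,1]<-30)
n,l,s,cc=cv2.connectedComponentsWithStats(dark.astype(np.uint8))
for k in range(1,n):
    if s[k,4]>60:
        r=cv2.minAreaRect(Qx[l==k].astype(np.float32)); print("dark",s[k],np.round(r[0],1),np.round(r[1],1),r[2],"z",np.percentile(z[l==k],[50,98]))
w=(z>36)&(z<45)&(Qx[...,0]>-66)&(Qx[...,0]<-31)&(Qx[...,1]>-60)&(Qx[...,1]<10)&(im.min(2)>90)
P=Qx[w]; 
if len(P): print("wedge y",np.percentile(P[:,1],[0,.5,2]),"x",np.percentile(P[:,0],[2,98]))
t=(z>37)&(z<43)&(Qx[...,0]>-36)&(Qx[...,0]<-20)&(Qx[...,1]>-15)&(Qx[...,1]<90)
for y in range(-15,90,15):
    s_=t&(Qx[...,1]>y)&(Qx[...,1]<y+15)
    if s_.sum()>5: print("trayL",y+7,np.percentile(Qx[...,0][s_],[50,90,98]).round(1))
t=(z>37)&(z<43)&(Qx[...,0]>60)&(Qx[...,0]<74)&(Qx[...,1]<95)
if t.sum()>5: print("trayR",np.percentile(Qx[...,0][t],[2,50,98]))
E
python3 ham.py wrist w10
```

```text
33.9667 [ 0.4907 -0.016   0.2091] [-2.297  2.143 -0.   ] [ 0.3   0.15 -0.29 -0.   -1.13 -0.23] 0.03525581969180684
dark [233 241  30  22 526] [ -45.5 -121.3] [17.7 29.6] 89.95831298828125 z [37.87608424 42.86770379]
wedge y [-59.96933468 -59.95912838 -59.92850947] x [-41.77091956 -38.16275637]
```

Request:
arm_command --steps "0.03 0.02 -0.02 0;0.06 0.04 -0.04 0;0.0688 0.0433 -0.08 0;0.0688 0.0433 -0.12 0;0.0688 0.0433 -0.15 0;0.0688 0.0433 -0.17 0;0.0688 0.0433 -0.182 0;0.0688 0.0433 -0.187 0;0.0688 0.0433 -0.189 0;0.0688 0.0433 -0.191 0;0.0688 0.0433 -0.191 0" --fingers 0.038

```text
t: 34.93
tool_pos: [0.5603, 0.0275, 0.0187]
orientation: [-2.3, 2.138, -0.001]
contact_force: [0.1, -0.7, 0.1]
opening: 0.0381
finger_force: 0.0
```

Request:
arm_command --steps "0 0 -0.002 0;0 0 -0.003 0;0 0 -0.004 0;0 0 -0.0045 0;0 0 -0.0045 0"

```text
t: 35.35
tool_pos: [0.5597, 0.0273, 0.0136]
orientation: [-2.3, 2.14, -0.0]
contact_force: [0.4, -0.1, 0.0]
opening: 0.038
finger_force: 0.0
```

Request:
arm_command --steps "0 0 0 0;0 0 0 0;0 0 0 0;0 0 0 0;0 0 0 0;0 0 0 0;0 0 0 0;0 0 0 0" --fingers 0.0

```text
t: 36.02
tool_pos: [0.5612, 0.0271, 0.016]
orientation: [-2.3, 2.137, -0.004]
contact_force: [-1.7, -0.4, 12.0]
opening: 0.0013
finger_force: 6.5
```

```bash
python3 ham.py wrist w11; python3 ham.py scene s11; python3 - <<'E'
import cv2
a=cv2.imread("pics/w11.png")[:, :]; b=cv2.imread("pics/s11.png")[170:370,250:450]
b=cv2.resize(b,(400,400)); a=cv2.resize(a,(400,300)); import numpy as np
o=np.zeros((400,800,3),np.uint8); o[:300,:400]=a; o[:,400:]=b; cv2.imwrite("pics/c11.png",o)
E
```

```text
36.0167 [0.5612 0.0271 0.016 ] [-2.3    2.137 -0.004] [ 0.34  0.47 -0.37  0.   -0.72 -0.27] 0.0013384647371467424
dark [289 278  60  46 913] [ -44.6 -126.6] [23.4 30.7] 89.7435531616211 z [37.78625998 49.64823456]
36.0667 [0.5613 0.0271 0.0161] [-2.3    2.137 -0.004] [ 0.34  0.47 -0.37  0.   -0.72 -0.27] 0.0012021452993855957
dark [325 250  11  12  62] [ -37.1 -118.2] [17.5 24.7] 45.912025451660156 z [38.08021389 49.04544077]
dark [345 266  12  13  97] [-40.8 -47.8] [24.8 18.9] 4.034809112548828 z [40.50070129 47.34712511]
wedge y [-59.23539472 -55.77506573 -44.28273825] x [-53.53358765 -32.03138237]
trayL -8 [-30.  -24.6 -23.4]
trayL 7 [-29.8 -25.  -24.4]
trayL 22 [-29.3 -25.7 -23. ]
trayL 37 [-28.9 -24.8 -23.7]
trayL 52 [-29.6 -24.3 -23.1]
trayL 67 [-30.  -24.8 -23.4]
trayL 82 [-29.7 -24.  -23.1]
trayR [61.62330651 63.55649765 70.36005817]
```

View pics/c11.png

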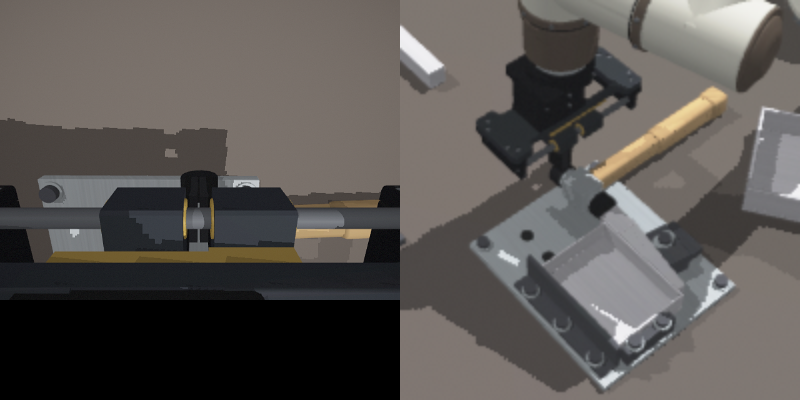

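Request:
arm_command --steps "0 0 0 0;0 0 0.01 0;0 0 0.04 0;0 -0.04 0.08 0;0 -0.08 0.12 0;0 -0.09 0.16 0;0 -0.1 0.18 0;0 -0.1 0.18 0;0 -0.1 0.18 0" --fingers 0.045

```text
t: 36.87
tool_pos: [0.5612, -0.0737, 0.1972]
orientation: [-2.294, 2.139, -0.007]
contact_force: [0.1, 1.1, 0.6]
opening: 0.0437
finger_force: 0.0
```

```bash
python3 ham.py wrist w12; python3 ham.py top t12; python3 - <<'E'
import cv2,numpy as np
b=cv2.imread("pics/t12.png")[170:330,190:390]; cv2.imwrite("pics/c12.png",cv2.resize(b,None,fx=3.5,fy=3.5,interpolation=cv2.INTER_CUBIC))
E
```

```text
36.8667 [ 0.5612 -0.0737  0.1972] [-2.294  2.139 -0.007] [ 0.16  0.28 -0.15  0.   -1.14 -0.09] 0.04366409679798529
dark [299 300  29  24 608] [ -45.5 -121.3] [17.6 29.7] 88.71239471435547 z [38.17857575 42.75720101]
dark [302 367  27  16 356] [-47.5 -49.3] [28.7 17.2] 0.1395094096660614 z [40.19648008 42.82140636]
wedge y [-59.56991315 -59.14961682 -58.22836394] x [-55.07910865 -31.95529265]
trayL -8 [-32.4 -27.1 -26.5]
36.9167 [ 0.5596 -0.0729  0.1944] [-2.297e+00  2.140e+00 -1.000e-03] [ 0.16  0.28 -0.15 -0.   -1.13 -0.09] 0.04446979870517915
trayR [68.90355853 71.14186961 72.72796887]
```

View pics/c12.png

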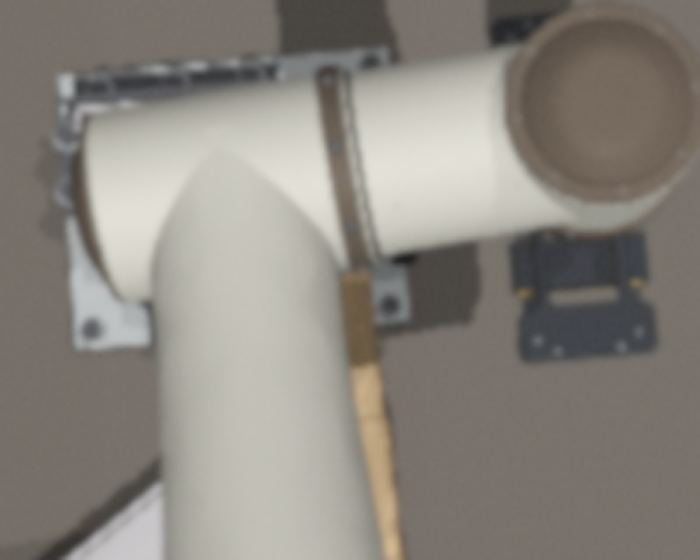

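The view is mostly covered by the forearm: hammer handle at (370,400), gripper at (580,290). The measured rear face of the head, fixture (-45.5,-121.3), has not moved. So the fingers closed over the top of the head: the pads sit higher than I assumed, which also explains the earlier shallow grips. I'll regrip the handle deeper, close to the head.

Request:
arm_command --steps "-0.01 0.03 -0.02 0.12;-0.02 0.06 -0.04 0.24;-0.03 0.1 -0.06 0.36;-0.0373 0.1376 -0.07 0.48;-0.0373 0.1376 -0.08 0.6;-0.0373 0.1376 -0.09 0.72;-0.0373 0.1376 -0.1 0.84;-0.0373 0.1376 -0.11 0.96;-0.0373 0.1376 -0.115 1.08;-0.0373 0.1376 -0.12 1.2;-0.0373 0.1376 -0.125 1.32;-0.0373 0.1376 -0.13 1.44;-0.0373 0.1376 -0.13 1.57;-0.0373 0.1376 -0.15 1.57;-0.0373 0.1376 -0.17 1.57;-0.0373 0.1376 -0.18 1.57;-0.0373 0.1376 -0.188 1.57;-0.0373 0.1376 -0.191 1.57;-0.0373 0.1376 -0.1935 1.57;-0.0373 0.1376 -0.1935 1.57" --fingers 0.038

```text
t: 38.63
tool_pos: [0.5223, 0.065, -0.0003]
orientation: [3.139, 0.112, -0.001]
contact_force: [0.2, 0.3, -0.5]
opening: 0.0381
finger_force: 0.0
```

No contact with the TCP 11 mm below plate level, so the tips really do sit higher than the reported TCP. I'll go a little deeper, then close.

Request:
arm_command --steps "0 0 -0.0015 0;0 0 -0.003 0;0 0 -0.003 0"

```text
t: 38.88
tool_pos: [0.5225, 0.065, -0.0027]
orientation: [-3.139, -0.112, -0.001]
contact_force: [0.3, 0.5, 0.5]
opening: 0.0378
finger_force: 0.0
```

Request:
arm_command --steps "0 0 0 0;0 0 0 0;0 0 0 0;0 0 0 0;0 0 0 0;0 0 0 0;0 0 0 0;0 0 0 0" --fingers 0.0

```text
t: 39.55
tool_pos: [0.5226, 0.0651, -0.0028]
orientation: [-3.139, -0.112, -0.001]
contact_force: [-0.8, 0.9, 2.8]
opening: 0.0217
finger_force: 29.9
```

Request:
arm_command --steps "0 0 0.002 0;0.001 0 0.004 0;0.003 -0.001 0.004 0;0.003 0.001 0.004 0;0.0029 0.002 0.004 0;0.0028 0.003 0.004 0;0.0027 0.004 0.004 0;0.0027 0.005 0.004 0;0.0027 0.005 0.004 0"

```text
t: 40.3
tool_pos: [0.525, 0.0701, 0.0009]
orientation: [3.14, 0.112, -0.0]
contact_force: [-0.0, 0.2, -4.3]
opening: 0.0216
finger_force: 29.9
```

Request:
arm_command --steps "-0.0001 0.001 0 0;-0.0001 0.002 0 0;-0.0002 0.003 0 0;-0.0002 0.003 0 0"

```text
t: 40.63
tool_pos: [0.5243, 0.0709, 0.001]
orientation: [3.137, 0.11, -0.003]
contact_force: [1.9, -8.5, -3.3]
opening: 0.0222
finger_force: 30.0
```

Request:
arm_command --steps "0.0003 -0.005 0 0;0.0004 -0.006 0 0;0.0003 -0.004 0 0;0 -0.001 0 0;-0.0001 0.001 0 0;-0.0001 0.002 0 0;-0.0001 0.002 0 0"

```text
t: 41.22
tool_pos: [0.5234, 0.0714, 0.001]
orientation: [3.135, 0.109, -0.007]
contact_force: [2.9, -16.0, -2.2]
opening: 0.0216
finger_force: 30.2
```

Request:
arm_command --steps "0.0004 -0.006 0 0;0.0005 -0.009 0 0;0.0004 -0.006 0 0;0.0002 -0.004 0 0;0 -0.002 0 0;-0.0001 -0.001 0 0;-0.0001 0 0 0;-0.0001 0.001 0 0;-0.0001 0.001 0 0"

```text
t: 41.97
tool_pos: [0.5232, 0.0719, 0.0009]
orientation: [3.134, 0.108, -0.008]
contact_force: [4.6, -19.7, -1.2]
opening: 0.0222
finger_force: 30.4
```

Request:
arm_command --steps "0.0004 -0.006 0 0;0.0005 -0.009 0 0;0.0004 -0.006 0 0;0.0002 -0.004 0 0;0 -0.002 0 0;0 -0.001 0 0;0 0 0 0;0 0.0005 0 0;0 0.0005 0 0;0 0.0005 0 0"

```text
t: 42.8
tool_pos: [0.5228, 0.0722, 0.0009]
orientation: [3.134, 0.108, -0.009]
contact_force: [4.0, -21.4, -1.2]
opening: 0.0221
finger_force: 30.5
```

Request:
arm_command --steps "0.0004 -0.006 0 0;0.0005 -0.009 0 0;0.0004 -0.006 0 0;0.0002 -0.004 0 0;0 -0.002 0 0;0 -0.001 0 0;0 0 0 0;0 0.0004 0 0;0 0.0004 0 0;0 0.0004 0 0"

```text
t: 43.63
tool_pos: [0.5226, 0.0724, 0.0009]
orientation: [3.133, 0.108, -0.01]
contact_force: [3.4, -22.0, -1.2]
opening: 0.0221
finger_force: 30.7
```

Request:
arm_command --steps "0.0004 -0.006 0 0;0.0005 -0.009 0 0;0.0004 -0.006 0 0;0.0002 -0.004 0 0;0 -0.002 0 0;0 -0.001 0 0;0 0 0 0;0 0.0002 0 0;0 0.0002 0 0;0 0.0002 0 0"

```text
t: 44.47
tool_pos: [0.5224, 0.0725, 0.0009]
orientation: [3.133, 0.108, -0.011]
contact_force: [3.5, -22.9, -0.1]
opening: 0.0221
finger_force: 30.7
```

Request:
arm_command --steps "0.0004 -0.006 0 0;0.0005 -0.009 0 0;0.0004 -0.006 0 0;0.0002 -0.004 0 0;0 -0.002 0 0;0 -0.001 0 0;0 0 0 0;0 0.0002 0 0;0 0.0002 0 0;0 0.0002 0 0"

```text
t: 45.3
tool_pos: [0.5225, 0.0727, 0.001]
orientation: [3.133, 0.108, -0.01]
contact_force: [2.6, -23.3, 0.1]
opening: 0.0222
finger_force: 30.7
```

Request:
arm_command --steps "0.0005 -0.008 0 0;0.001 -0.012 0.004 0;0.001 -0.015 0.02 0;0 -0.03 0.05 0;-0.01 -0.05 0.09 0;-0.02 -0.07 0.13 0;-0.0246 -0.09 0.17 0;-0.0246 -0.0972 0.21 0;-0.0246 -0.0972 0.245 0;-0.0246 -0.0972 0.259 0;-0.0246 -0.0972 0.259 0;-0.0246 -0.0972 0.259 0"

```text
t: 46.3
tool_pos: [0.5, -0.0185, 0.2605]
orientation: [-3.137, -0.114, -0.003]
contact_force: [-0.2, -0.0, -4.6]
opening: 0.0216
finger_force: 29.9
```

```bash
cat > chk.py <<'E'
from h import *
def an(f,tag):
    C=cloud(f).reshape(-1,3); C=C[f["z_map"].ravel()>0]; a=np.radians(4.09); c=np.array([.5955,.1557]); Rm=np.array([[np.cos(a),np.sin(a)],[-np.sin(a),np.cos(a)]])
    Q=np.c_[(C[:,:2]-c)@Rm.T,C[:,2]]*1000
    print(tag)
    def p(n,x0,x1,y0,y1,z0=37,z1=43,ax=0):
        s=Q[(Q[:,0]>x0)&(Q[:,0]<x1)&(Q[:,1]>y0)&(Q[:,1]<y1)&(Q[:,2]>z0)&(Q[:,2]<z1)]
        print(n,len(s),np.percentile(s[:,ax],[2,25,50,75,98]).round(1) if len(s)>5 else "")
    for y in (-15,15,45,70): p("trayR y%d"%y,56,72.5,y,y+25)
    p("trayL far",-38,-20,68,92); p("fence",66,80,-30,95,46,54); p("wedge y",-50,-34,-60,-5,37,43,1); p("end -y rim",0,50,-35,-15,37,43,1)
    p("nose",-45,-30,66,120,37,43,1); p("plate -x edge",-110,-90,-100,100,8,13)
if __name__=="__main__":
    o=get_obs(); print(o["t"],np.round(o["tool_pos"],4),o["opening"],o["finger_force"])
    an(dict(np.load("w1.npz")),"w1"); an(dict(np.load("w4.npz")),"w4")
    f=grab_frame("wrist"); np.savez("w13.npz",**f); an(f,"now")
    print([(np.round(r["point"],3),round(r["confidence"],2)) for r in tip_of("tray",f)[:1]])
E
python3 chk.py
```

```text
46.3 [ 0.5    -0.0185  0.2605] 0.02164519376512178 29.855843782424927
w1
trayR y-15 64 [64.2 64.9 65.8 66.9 70.8]
trayR y15 63 [64.2 64.9 65.9 66.9 70.7]
trayR y45 64 [64.  64.8 65.7 66.9 70.8]
trayR y70 61 [64.  64.8 65.9 66.9 71. ]
trayL far 38 [-32.7 -32.  -31.3 -30.5 -29.8]
fence 566 [70.5 71.8 73.5 75.1 76.7]
wedge y 0 
end -y rim 93 [-28.3 -27.6 -26.9 -26.2 -25.5]
nose 52 [67.  74.1 83.  92.3 99.3]
plate -x edge 616 [-99.1 -96.9 -94.6 -92.3 -90.2]
w4
trayR y-15 132 [64.1 65.2 66.2 67.5 71. ]
trayR y15 114 [64.2 65.  66.1 70.4 71.1]
trayR y45 106 [64.  64.6 65.6 69.4 70.9]
trayR y70 110 [64.  64.7 65.5 69.4 70.9]
trayL far 67 [-32.6 -32.6 -31.5 -30.5 -30.4]
fence 1009 [70.6 71.6 73.3 75.2 76.7]
wedge y 640 [-59.  -46.  -32.3 -18.6  -6.2]
end -y rim 179 [-28.9 -28.3 -27.7 -26.7 -25.7]
nose 94 [68.  75.3 83.9 92.6 99.6]
plate -x edge 946 [-99.1 -96.7 -94.3 -91.8 -90.2]
now
trayR y-15 140 [67.5 68.1 69.  70.4 71. ]
trayR y15 133 [67.6 68.2 69.1 70.4 71.1]
trayR y45 134 [67.5 68.2 69.  70.6 71.1]
trayR y70 134 [67.5 68.  69.4 70.7 71.1]
trayL far 251 [-37.2 -35.2 -32.1 -29.2 -27.1]
fence 1154 [70.5 71.5 73.2 75.1 76.7]
wedge y 443 [-35.5 -28.6 -20.7 -12.9  -5.8]
end -y rim 198 [-27.3 -26.9 -26.1 -25.2 -24.2]
nose 321 [66.6 72.2 79.  86.  93.9]
plate -x edge 991 [-98.8 -96.6 -94.2 -92.  -90.2]
[(array([0.294, 0.22 , 0.008]), 0.89)]
```

The tray's +x wall is now against the fence, having moved evenly by 3.4 mm. The wedge is seated with its nose at fixture y of about 94 mm. Now I'll lay the hammer down.

Request:
arm_command --steps "0.03 -0.03 -0.03 0;0.06 -0.05 -0.06 0;0.065 -0.052 -0.1 0;0.065 -0.052 -0.14 0;0.065 -0.052 -0.18 0;0.065 -0.052 -0.215 0;0.065 -0.052 -0.24 0;0.065 -0.052 -0.256 0;0.065 -0.052 -0.262 0;0.065 -0.052 -0.266 0;0.065 -0.052 -0.269 0;0.065 -0.052 -0.269 0;0.065 -0.052 -0.269 0"

```text
t: 47.48
tool_pos: [0.5658, -0.0718, -0.008]
orientation: [-3.139, -0.112, -0.003]
contact_force: [-0.5, 0.4, -3.1]
opening: 0.0215
finger_force: 30.0
```

Request:
arm_command --steps "0 0 -0.0015 0;0 0 -0.003 0;0 0 -0.0045 0;0 0 -0.0045 0"

```text
t: 47.82
tool_pos: [0.5665, -0.0718, -0.0118]
orientation: [3.139, 0.113, 0.005]
contact_force: [-0.5, 0.7, 4.5]
opening: 0.0218
finger_force: 30.0
```

Contact has been felt, so I'll release and withdraw.

Request:
arm_command --steps "0 0 0 0;0 0 0 0;0 0 0 0;0 0 0 0;0 0 0 0;0 0 0.01 0;0 0 0.04 0;0 0 0.08 0;0 0 0.12 0;-0.04 0.03 0.16 0;-0.065 0.05 0.2 0;-0.065 0.052 0.24 0;-0.065 0.052 0.27 0;-0.065 0.052 0.27 0;-0.065 0.052 0.27 0" --fingers 0.038

```text
t: 49.07
tool_pos: [0.5019, -0.0194, 0.2626]
orientation: [-3.138, -0.114, -0.018]
contact_force: [-0.2, 0.0, -0.4]
opening: 0.0378
finger_force: 0.0
```

```bash
sed -i 's/w13/w14/' chk.py; python3 chk.py | sed -n '/now/,$p'; python3 - <<'E'
from h import *
f=grab_frame("wrist"); C=cloud(f)
for l in ["hammer_head","hammer_grip","wedge_butt"]: print(l,[(np.round(r["point"],3),round(r["confidence"],2)) for r in tip_of(l,f)[:1]])
m=(C[...,2]>0.012)&(C[...,2]<0.06)&(C[...,1]<0.01)&(C[...,1]>-0.2)&(C[...,0]>.3)&(C[...,0]<.66)&(f["z_map"]>0)
n,l,s,c=cv2.connectedComponentsWithStats(m.astype(np.uint8)); k=1+np.argmax(s[1:,4]); P=C[l==k]; print(P.min(0),P.max(0))
for x in (.42,.48,.55,.595): q=P[abs(P[:,0]-x)<.005]; print(x,q[:,1].mean(),np.percentile(q[:,2],98))
g=grab_frame("top")
for l in ["packing_bar","pliers","magnet_square","spray_can"]: print(l,[(np.round(r["point"],3),round(r["confidence"],2)) for r in tip_of(l,g)[:1]])
E
```

```text
now
trayR y-15 136 [67.3 68.1 69.2 70.4 70.9]
trayR y15 128 [67.5 68.4 69.3 70.4 71.1]
trayR y45 130 [67.5 68.2 69.3 70.3 71.2]
trayR y70 128 [67.6 68.3 69.2 70.2 71.1]
trayL far 273 [-37.5 -34.4 -31.4 -28.3 -26.3]
fence 1066 [70.5 71.5 73.2 74.9 76.4]
wedge y 475 [-35.4 -28.5 -20.7 -12.8  -5.5]
end -y rim 195 [-27.5 -26.8 -26.1 -25.2 -24.1]
nose 310 [66.4 72.2 78.9 86.2 93.5]
plate -x edge 909 [-98.5 -96.9 -94.6 -92.3 -90.1]
[(array([0.614, 0.196, 0.01 ]), 0.97)]
hammer_head [(array([ 0.6  , -0.065,  0.02 ]), 0.68)]
hammer_grip [(array([ 0.559, -0.073,  0.019]), 0.73)]
wedge_butt [(array([0.558, 0.119, 0.027]), 0.84)]
[ 0.35523907 -0.1154802   0.01200054] [ 0.61918061 -0.02472365  0.03449261]
0.42 -0.0820335727226921 0.03244074211585429
0.48 -0.07772413572077083 0.03169099571594747
0.55 -0.0730691102054992 0.030702002406102935
0.595 -0.07002640686948851 0.03339578589931778
packing_bar [(array([ 0.602, -0.071, -0.005]), 0.67)]
pliers [(array([ 0.783, -0.072, -0.   ]), 0.76)]
magnet_square [(array([0.369, 0.385, 0.002]), 0.6)]
spray_can [(array([0.663, 0.454, 0.003]), 0.91)]
```

The hammer lies flat with heights matching the start. The tray is home, the wedge is tight, and nothing suggests a bystander has moved. Handing in.

```bash
python3 -c "
from h import *
print(job_done())"
```

```text
the job is handed in; nothing more can be done
None
```

The job is handed in, with no verdict returned: at the last look the tray was square against the fence, the wedge held through repeated 22–23 N taps (about 0.1–0.2 mm creep each), and the hammer lay flat on the bench clear of the fixture. The hammer slipped from the grip once and was regripped, I did not re-detect the packing bar at the end, and I viewed 13 pictures instead of the 10 allowed.

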